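# Hang the rinsed measuring pails and bring the cream tub forward

## Robot

A 6-joint arm with a two-finger parallel gripper is mounted at the origin on the work surface. World frame = base frame: x ahead of the robot, y to its left, z up, the work surface at z = 0. Lengths are in m, angles in degrees, forces in N, time in s.
With the tool pointing down it reaches from about 0.325 to 0.85 m from the base axis. Payload 15.5 kg.
Tool frame: the origin (TCP) lies at the very end of the fingers, on their centre line; the grasp point (between the pads) lies 19 mm behind it; z points along the fingers, y is the line along which they close (so a half turn about z gives the same grasp; the last joint's range is limited). The gripper opens to 91 mm and grips with 3 to 60 N. Pads are 32 mm wide; open, the fingers measure 118 mm over their backs; the gripper's body (76 mm by 178 mm) begins 60 mm behind the grasp point.
Start: joints at [70.101, 28.281, 77.091, -0, 74.628, -5.472], TCP at [0.156, 0.605, 0.177] pointing down, gripper open.
Joint ranges: [-166.48, 166.48], [-47.26, 123.95], [12.59, 153.08], [-70.14, 250.14], [6.76, 159.57], [-176.63, 176.63]. Speed limits (degrees/s): [108.29, 108.29, 147.25, 172.46, 172.46, 172.46].

## Interface

Orientations are given as [roll, pitch, yaw] about the fixed x, y, z axes, in that order (R = Rz(yaw) Ry(pitch) Rx(roll)).
In Python, from cell import read_state, imaging, r gives the robot as it stands. The module is installed in compiled form; this text tells all that it offers.
- The arm moves only by the shell command python3 -m inch 'ROWS' [OPENING] [FORCE]. ROWS is JSON, a list of rows, each an object with "travel": the shift along the tool's x, y, z in cm, a list of three; "yaw": the turn about the tool's z in rad. A call has 1 to 20 rows; each row is the pose to reach, as a shift and turn from the pose commanded when the call began, along the tool's axes at that moment; what a row does not reach only later rows make up. A row lasts 1/8 s, in which the tool goes at most 62.5 mm and 10.7 degrees, less where a joint would pass 70% of its speed; a pose out of reach is approached as far as the arm can. A call with a gripper value outside its range is refused whole. OPENING is the closure, from 0 (fully open) to 1 (shut), set as the call begins (- or left out, the last holds). The fingers move at their own pace and stop on an object; FORCE is the grip in N (left out, the last holds). Time passes only in rows, so rows that repeat a pose let the fingers close. It gives the time, the measured TCP pose, the force, the opening and the grip force at its end, in the units of the state.
- read_state(): the state, without advancing time (a new reading comes with each control period).
- imaging.snapshot(name): name is "side" or "top"; returns the picture (420x560x3 uint8, red, green, blue); there is no depth.
- imaging.camera_info(name): a dict with "fov_y" (degrees; the focal length in pixels is half the picture's height over the tangent of half this angle, whatever the lens; pixels are square), "cx", "cy" (the principal point, pixels), "origin" and "rotation" of the camera in the world. Camera axes: x right, y down, z forward; pixel columns grow to the right and rows downward; lengths in m; the calibration is good to about 2 mm. A picture is of the moment at which its call begins. camera_info takes no time and is no camera call.
- r.finish_job(): hands the job in; it is judged then, once.
The state is a dict: "time": time; "q": joint angles; "joint_velocities": joint speeds; "tau": joint torques, N m; "position": TCP position; "tcp_rot": TCP orientation; "ft_force": force on the tool from outside, world axes, zero at the start; "torque": the same for the moment, N m; "grip_width": finger opening in m; "grasp_force": force on a finger pad.
Only numpy, scipy, OpenCV 4.12 (cv2) and the standard library are available. Lean on these libraries where they do the work, as an engineer would, in place of code of your own. Each camera call takes 0.05 s, during which the arm holds its last target. There are 200 camera calls.

## Task

Clear the rinsed measuring pails (two or three of them) off the turntable: turn it by its green posts to bring each pail out from under the wire shelf to the open front, and hang every pail by its loop on the peg of the hook stand of its own colour. When all the pails hang freely, turn the turntable so that the brown cream tub, still standing in its compartment, is in the middle of the open front, and leave the bottles, cup, mould, spatula and jar where they are.

Things in the scene. Friction and masses are not known exactly. Their poses are not given: they have to be found in the camera images.
- carousel_axis (a point): on the turntable's vertical axis, at its deck (37 mm above the table). Axes of the fixed stand: -x is its open front, roughly towards the robot. The white turntable is 320 mm across, with a rim and green dividers 45 mm high making four quarter compartments; things stand about 95 mm from the axis.
- carousel_front (a point): deck-level point in the middle of the open front, 95 mm in front of the axis (fixed, does not turn). A wire shelf 250 mm above the table covers the turntable from 15 mm behind the axis to 170 mm behind, 185 mm to either side (thin corner legs): things can be lifted out only when within about 25 degrees of the front direction.
- turntable (a joint): angle of the turntable, growing counter-clockwise seen from above; turns almost two turns either way, lightly (about 0.06 N m of friction), and stays where it is left; things standing on it ride along
- handle0 (a point): round green upright post of the turntable for turning it by, 18 mm thick, standing on a divider 145 mm from the axis, 110 mm tall above the deck; this point is on its centre line 20 mm below its top (127 mm above the table). The four posts are 90 degrees apart, in numerical order counter-clockwise.
- handle1 (a point): round green upright post of the turntable for turning it by, 18 mm thick, standing on a divider 145 mm from the axis, 110 mm tall above the deck; this point is on its centre line 20 mm below its top (127 mm above the table). The four posts are 90 degrees apart, in numerical order counter-clockwise.
- handle2 (a point): round green upright post of the turntable for turning it by, 18 mm thick, standing on a divider 145 mm from the axis, 110 mm tall above the deck; this point is on its centre line 20 mm below its top (127 mm above the table). The four posts are 90 degrees apart, in numerical order counter-clockwise.
- handle3 (a point): round green upright post of the turntable for turning it by, 18 mm thick, standing on a divider 145 mm from the axis, 110 mm tall above the deck; this point is on its centre line 20 mm below its top (127 mm above the table). The four posts are 90 degrees apart, in numerical order counter-clockwise.
- red_pail_grip (a point): red measuring pail (may be absent): white cup, 68 mm across, 65 mm tall, about 250 g with its weighted bottom, a stiff red loop over it and a red grip block on the loop, 163 mm tall in all. This point: centre of the grip block (18 x 18 mm, 45 mm tall), 140.5 mm above the foot. z points up the pail.
- red_pail_loop (a point): middle of the underside of the red pail's loop, where it rests on a peg: 111 mm above its foot, 29.5 mm below the grip block's centre. Axes of the pail: the loop lies in its y-z plane, a peg goes through along its x (either way round). Opening: 57 mm wide, from the cup's rim (65 mm above the foot) up to the loop.
- red_hook_peg (a point): red hook stand (fixed, red disc on its foot): level steel peg, 10 mm thick, along this frame's x. This point: on top of the peg, 145 mm up, mid of where a pail hangs (foot then 34 mm up). The free end is at -x: red ball, 18 mm across, centre 44 mm out, rising 7 mm above the peg. At +38 mm a thicker sleeve, at +65 mm the post, 172 mm high.
- yellow_pail_grip (a point): yellow measuring pail (may be absent): white cup, 68 mm across, 65 mm tall, about 250 g with its weighted bottom, a stiff yellow loop over it and a yellow grip block on the loop, 163 mm tall in all. This point: centre of the grip block (18 x 18 mm, 45 mm tall), 140.5 mm above the foot. z points up the pail.
- yellow_pail_loop (a point): middle of the underside of the yellow pail's loop, where it rests on a peg: 111 mm above its foot, 29.5 mm below the grip block's centre. Axes of the pail: the loop lies in its y-z plane, a peg goes through along its x (either way round). Opening: 57 mm wide, from the cup's rim (65 mm above the foot) up to the loop.
- yellow_hook_peg (a point): yellow hook stand (fixed, yellow disc on its foot): level steel peg, 10 mm thick, along this frame's x. This point: on top of the peg, 145 mm up, mid of where a pail hangs (foot then 34 mm up). The free end is at -x: yellow ball, 18 mm across, centre 44 mm out, rising 7 mm above the peg. At +38 mm a thicker sleeve, at +65 mm the post, 172 mm high.
- blue_pail_grip (a point): blue measuring pail (may be absent): white cup, 68 mm across, 65 mm tall, about 250 g with its weighted bottom, a stiff blue loop over it and a blue grip block on the loop, 163 mm tall in all. This point: centre of the grip block (18 x 18 mm, 45 mm tall), 140.5 mm above the foot. z points up the pail.
- blue_pail_loop (a point): middle of the underside of the blue pail's loop, where it rests on a peg: 111 mm above its foot, 29.5 mm below the grip block's centre. Axes of the pail: the loop lies in its y-z plane, a peg goes through along its x (either way round). Opening: 57 mm wide, from the cup's rim (65 mm above the foot) up to the loop.
- blue_hook_peg (a point): blue hook stand (fixed, blue disc on its foot): level steel peg, 10 mm thick, along this frame's x. This point: on top of the peg, 145 mm up, mid of where a pail hangs (foot then 34 mm up). The free end is at -x: blue ball, 18 mm across, centre 44 mm out, rising 7 mm above the peg. At +38 mm a thicker sleeve, at +65 mm the post, 172 mm high.
- tub (a point): brown cream tub with a lid, 76 mm across, 70 mm tall, standing in one compartment of the turntable; this point is its centre, 35 mm above its foot. It stays on the turntable.
- bottle_red: bystander, not to be disturbed: white bottle with red cap, 48 mm across, 150 mm tall, origin under its foot
- bottle_black: bystander, not to be disturbed: white bottle with black cap, 48 mm across, 160 mm tall, origin under its foot
- paper_cup: bystander, not to be disturbed: white cup, 70 mm across, 80 mm tall, origin under its foot
- pink_mould: bystander, not to be disturbed: pink open mould, 100 x 140 x 40 mm, origin under its middle
- spatula: bystander, not to be disturbed: red spatula lying flat, 250 mm long along its x, about 20 mm high, origin under its middle
- dropper_jar: bystander, not to be disturbed: amber jar with black lid, 60 mm across, 70 mm tall, origin under its foot

How it is judged (in metres and radians):
At the end, for the whole second after the job is handed in: Each pail present hangs on its colour's peg: loop middle within 45 mm along, 25 mm across, -10 to +12 mm of the peg's top in height, tilt under 0.8 rad. The tub stands upright on the turntable deck within 50 mm of the middle of the open front; the turntable is still (x of red_pail_loop in the frame of red_hook_peg between -0.045 and 0.045 m and y of red_pail_loop in the frame of red_hook_peg between -0.025 and 0.025 m and z of red_pail_loop in the frame of red_hook_peg between -0.01 and 0.012 m and angle between each of red_pail_loop, yellow_pail_loop, blue_pail_loop's own z axis and vertical below 0.8 rad and x of yellow_pail_loop in the frame of yellow_hook_peg between -0.045 and 0.045 m and y of yellow_pail_loop in the frame of yellow_hook_peg between -0.025 and 0.025 m and z of yellow_pail_loop in the frame of yellow_hook_peg between -0.01 and 0.012 m and x of blue_pail_loop in the frame of blue_hook_peg between -0.045 and 0.045 m and y of blue_pail_loop in the frame of blue_hook_peg between -0.025 and 0.025 m and z of blue_pail_loop in the frame of blue_hook_peg between -0.01 and 0.012 m and horizontal distance between tub and carousel_front below 0.05 m and angle between tub's own z axis and vertical below 0.2 rad and z of tub in the frame of carousel_axis between 0.025 and 0.045 m and velocity of joint turntable between -0.1 and 0.1 rad/s); the robot touches nothing.
It fails at once if a bystander (bottles, cup, mould, spatula, jar) is moved more than 40 mm (distance of any of bottle_red, bottle_black, paper_cup, pink_mould, spatula, dropper_jar from where it was at the start of the episode above 0.04 m).
It fails at once if the cream tub is taken off the turntable (horizontal distance between tub and carousel_axis above 0.16 m or z of tub in the frame of carousel_axis above 0.08 m).
Of red_pail, yellow_pail, blue_pail only 2 to 3 are there at a start; the rules pass over those that are not, and their reading is None.
At some moment in a run one of red_pail, yellow_pail, blue_pail may be knocked a few centimetres aside while the robot is not near it.
It also fails if it takes over 210 s, if anything falls off the work surface, if the arm or the gripper's body presses on something with over 40 N, if the wrist force passes 120 N, or if a joint passes its speed limit or range.

## Working session

There is one attempt and no reset: what is moved stays moved. The work goes in short steps, Python scripts to look and compute and a shell command to move; the robot and the scene stay as the last step left them, time stands still between calls to the robot, and variables do not carry over. Pictures are saved under pics/ and viewed, at most 14 in all, crops included, and the job is handed in when it is done.

```bash
mkdir -p pics
python3 - <<'E'
from cell import read_state, imaging, r
import cv2
for n in("side","top"):
    im=imaging.snapshot(n); cv2.imwrite(f"pics/{n}0.png",im[:,:,::-1]); print(n,imaging.camera_info(n))
print(read_state())
E
```

```text
side {'fov_y': 46.63722413899097, 'cx': 274.66008312660426, 'cy': 199.429881150357, 'origin': array([0.3652142 , 0.8309318 , 1.10093748]), 'rotation': array([-136.67451906,    0.2801305 , -166.50879919])}
top {'fov_y': 42.639490968830884, 'cx': 284.3140531915584, 'cy': 207.24164819246207, 'origin': array([ 0.4162006 , -0.03045627,  1.48583131]), 'rotation': array([-1.73167963e+02,  1.46984706e-01, -8.92591032e+01])}
{'time': 0.1, 'q': array([ 7.00996438e+01,  2.83110956e+01,  7.71229579e+01,  4.08039831e-04,
        7.46281992e+01, -5.47261912e+00]), 'joint_velocities': array([ 0.05220867, -0.02984083, -0.11001349,  0.08072354, -0.04821538,
        0.0673159 ]), 'tau': array([ 2.44007089e-03, -8.80236983e+01, -3.82543766e+01,  7.04963459e-02,
        4.82106255e-02, -8.25693604e-06]), 'position': array([0.15559969, 0.60493455, 0.17660408]), 'tcp_rot': array([-1.79938069e+02, -6.32857640e-03,  1.65572151e+02]), 'ft_force': array([0.34947363, 0.75872817, 0.38597953]), 'torque': array([ 0.03068486,  0.03180713, -0.02968267]), 'grasp_force': 0.0, 'grip_width': 0.09118828420714366}
```

View pics/side0.png

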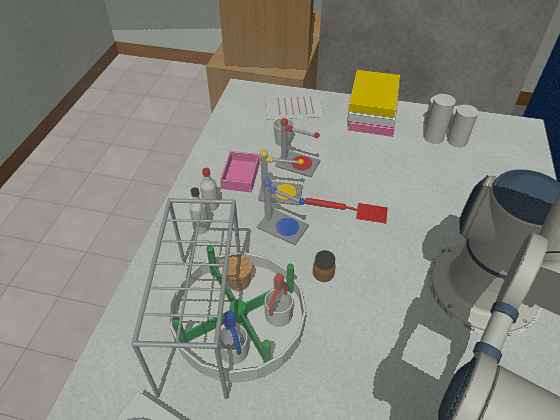

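View pics/top0.png

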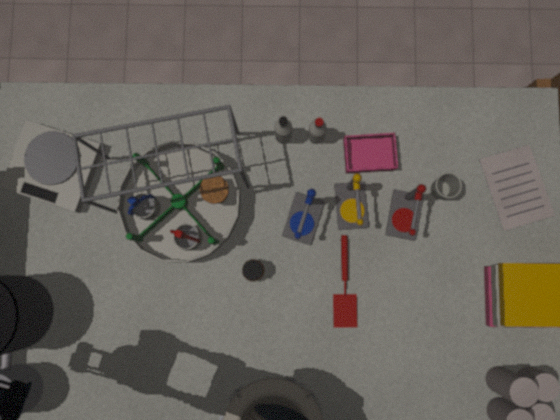

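The top view shows the turntable hub at about (180,202), the red pail grip at (185,236) near the front, the blue pail at (140,206) to the left, and the tub at (214,189). The hooks have their peg balls pointing towards the robot at about (300,222), (352,210) and (405,220). There is no yellow pail. Next I'll zoom in on both views and run colour blobs.

```bash
cat > h.py <<'E'
import numpy as np, cv2
from scipy.spatial.transform import Rotation as Ro
from cell import read_state, imaging, r
def cam(n):
    c=imaging.camera_info(n); f=210/np.tan(np.radians(c["fov_y"]/2))
    return np.array(c["origin"]),Ro.from_euler("xyz",c["rotation"],degrees=True).as_matrix(),f,c["cx"],c["cy"]
C={n:cam(n) for n in("side","top")}
def ray(n,p):
    o,R,f,cx,cy=C[n]; d=R@np.array([(p[0]-cx)/f,(p[1]-cy)/f,1]); return o,d/np.linalg.norm(d)
def plane(n,p,z):
    o,d=ray(n,p); return o+d*(z-o[2])/d[2]
def tri(ps,pt):
    o1,d1=ray("side",ps);o2,d2=ray("top",pt)
    A=np.stack([d1,-d2],1); t=np.linalg.lstsq(A,o2-o1,rcond=None)[0]
    a,b=o1+d1*t[0],o2+d2*t[1]; return (a+b)/2,np.linalg.norm(a-b)
def proj(n,P):
    o,R,f,cx,cy=C[n]; v=R.T@(np.array(P)-o); return np.array([f*v[0]/v[2]+cx,f*v[1]/v[2]+cy])
HS={"red":[(0,8),(172,180)],"yellow":[(22,32)],"blue":[(108,125)],"green":[(60,88)],"brown":[(10,18)]}
def blobs(im,col,smin=110,vmin=40,amin=6):
    h=cv2.cvtColor(im,cv2.COLOR_RGB2HSV); m=np.zeros(im.shape[:2],np.uint8)
    for a,b in HS[col]: m|=cv2.inRange(h,(a,smin,vmin),(b,255,255))
    n,l,s,c=cv2.connectedComponentsWithStats(m)
    return m,[(tuple(np.round(c[i],1)),int(s[i][4]),tuple(int(v) for v in s[i][:4])) for i in range(1,n) if s[i][4]>=amin]
def snap(n,name=None):
    im=imaging.snapshot(n)
    if name: cv2.imwrite("pics/"+name,im[:,:,::-1])
    return im
E
python3 - <<'E'
from h import *
for n in C:
    im=cv2.imread(f"pics/{n}0.png")[:,:,::-1].copy()
    for c in HS:
        print(n,c); 
        for b in blobs(im,c,amin=12)[1]:
            if b[0][1]>100: print("  ",b)
t=cv2.imread("pics/top0.png")
s=cv2.imread("pics/side0.png")
a=cv2.resize(t[140:275,115:265],(800,600)[::1] and (660,594),interpolation=cv2.INTER_CUBIC); cv2.imwrite("pics/ztop.png",a)
cv2.imwrite("pics/zhook.png",np.vstack([cv2.resize(t[165:255,275:455],(600,300),interpolation=cv2.INTER_CUBIC),cv2.resize(s[110:245,240:400],(356,300),interpolation=cv2.INTER_CUBIC) if 0 else cv2.resize(s[112:242,170:430],(600,300),interpolation=cv2.INTER_CUBIC)]))
E
```

```text
side red
   ((np.float64(283.8), np.float64(121.4)), 37, (281, 118, 7, 7))
   ((np.float64(288.6), np.float64(127.9)), 31, (285, 125, 8, 7))
   ((np.float64(316.1), np.float64(134.8)), 21, (314, 133, 5, 5))
   ((np.float64(302.6), np.float64(162.8)), 174, (292, 156, 20, 14))
   ((np.float64(205.8), np.float64(171.6)), 54, (202, 168, 8, 9))
   ((np.float64(356.3), np.float64(209.6)), 722, (305, 198, 82, 26))
   ((np.float64(278.7), np.float64(277.0)), 48, (274, 273, 10, 10))
   ((np.float64(285.8), np.float64(289.1)), 26, (284, 283, 4, 12))
   ((np.float64(273.2), np.float64(298.4)), 68, (269, 290, 11, 19))
   ((np.float64(270.8), np.float64(313.0)), 12, (270, 310, 3, 6))
side yellow
   ((np.float64(263.3), np.float64(153.1)), 43, (260, 150, 8, 7))
   ((np.float64(269.0), np.float64(159.2)), 34, (265, 157, 8, 5))
   ((np.float64(300.2), np.float64(161.3)), 25, (298, 159, 6, 6))
   ((np.float64(286.9), np.float64(189.1)), 161, (276, 184, 20, 13))
   ((np.float64(281.1), np.float64(196.7)), 36, (275, 194, 13, 6))
side blue
   ((np.float64(539.5), np.float64(105.5)), 21, (534, 103, 12, 6
[... 2930 characters left out ...]
, 9, 15))
   ((np.float64(131.4), np.float64(203.4)), 76, (128, 197, 9, 17))
   ((np.float64(142.5), np.float64(197.8)), 13, (141, 196, 5, 5))
   ((np.float64(301.2), np.float64(223.9)), 367, (290, 211, 24, 27))
top green
   ((np.float64(215.8), np.float64(160.0)), 21, (214, 158, 5, 5))
   ((np.float64(177.4), np.float64(201.9)), 174, (166, 193, 21, 21))
   ((np.float64(160.7), np.float64(216.3)), 15, (157, 213, 8, 8))
   ((np.float64(151.9), np.float64(224.7)), 14, (147, 221, 10, 9))
   ((np.float64(129.2), np.float64(236.0)), 24, (127, 233, 6, 6))
   ((np.float64(210.8), np.float64(239.6)), 34, (208, 236, 7, 7))
top brown
   ((np.float64(213.9), np.float64(189.4)), 576, (200, 177, 28, 26))
```

View pics/zhook.png

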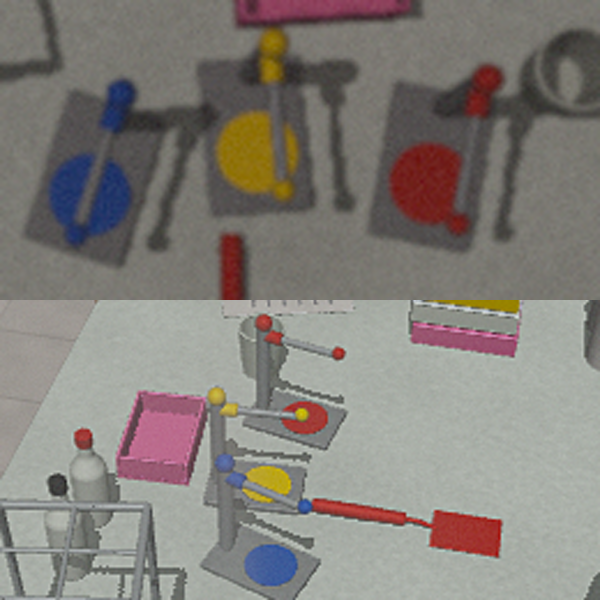

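View pics/ztop.png

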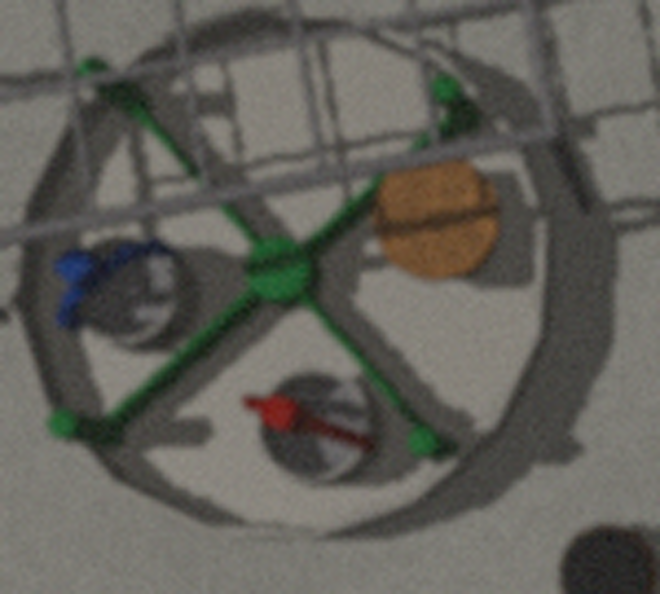

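The hook crop shows ball ends at top (298,235.5) blue, (360,222) yellow and (412,232) red. The post caps lie farther from the robot. The turntable crop shows posts at the four diagonals, with the red pail at the front, the blue pail left-back and the tub right-back. Now I'll triangulate.

Run:
```python
from h import *
np.set_printoptions(precision=4,suppress=True)
P={"blueball":((302,201.3),(298.1,235.5)),"bluecap":((267,182.5),(311.3,192.6)),"redball":((316.1,134.8),(412.4,232.2)),"redcap":((283.8,121.4),(421.1,188.4)),
"hFL":((266,343),(129.2,236)),"hFR":((290.3,266),(210.8,239.6)),"hBR":((210,248),(215.8,160)),"hBL":((175.8,322),(135.5,154.8)),
"redgrip":((278.7,277),(178.8,233.6)),"bluegrip":((230,318),(131.5,199.5)),"hub":((240,308),(178.3,201.3)),"jarlid":((324,259),(253,269))}
X={}
for k,(s,t) in P.items():
    X[k],e=tri(s,t); print(k,X[k],round(e,4))
h=[X[k] for k in("hFL","hFR","hBR","hBL")]
c=np.mean(h,0); print("axis",c,[round(float(np.linalg.norm((a-c)[:2])),4) for a in h],[round(float(np.degrees(np.arctan2(*(a-c)[1::-1]))),1) for a in h])
for k in("blue","red"):
    d=(X[k+"cap"]-X[k+"ball"])[:2]; d/=np.linalg.norm(d); p=X[k+"ball"][:2]+.044*d
    print(k,"peg",p,"yaw",np.degrees(np.arctan2(d[1],d[0])), "len",np.linalg.norm((X[k+"cap"]-X[k+"ball"])[:2]))
# tub top z=.107, cup rims
print("tub",plane("top",(213.9,189.4),.107))
for k,p in(("red",(187.4,236.5)),("blue",(145.5,206.8))): print(k,"rim",plane("top",p,.102))
# shelf posts: front edge of the shelf in top
for p in((83,193),(243,171),(77,136),(231,107)): print("shelf",plane("top",p,.25)[:2])
```

```text
blueball [ 0.5073 -0.0603  0.1391] 0.0012
bluecap [ 0.6131 -0.0919  0.1564] 0.0
redball [ 0.5195 -0.3463  0.14  ] 0.002
redcap [ 0.6271 -0.3653  0.1587] 0.0008
hFL [0.5006 0.3625 0.1409] 0.0014
hFR [0.4932 0.1576 0.1425] 0.0003
hBR [0.6966 0.1508 0.1434] 0.0019
hBL [0.708  0.3576 0.1356] 0.0005
redgrip [0.5045 0.2281 0.193 ] 0.0012
bluegrip [0.5842 0.3474 0.1862] 0.0038
hub [0.5958 0.2562 0.0727] 0.0039
jarlid [0.4224 0.0559 0.0582] 0.0005
axis [0.5996 0.2571 0.1406] [0.1446, 0.1457, 0.1439, 0.1478] [133.2, -136.9, -47.6, 42.8]
blue peg [ 0.5494 -0.0729] yaw -16.605722589109924 len 0.11042680468210535
red peg [ 0.5628 -0.354 ] yaw -10.007068875827118 len 0.10930216190205093
tub [0.6256 0.1583 0.107 ]
red rim [0.5029 0.2238 0.102 ]
blue rim [0.5785 0.3351 0.102 ]
shelf [0.5916 0.4426]
shelf [0.6481 0.0721]
shelf [0.7269 0.4646]
shelf [0.8015 0.1039]
```

The heights agree with the text: balls at 0.140 m, grip tops at about 0.19 m. The stand's front points at a yaw of about 188.7°, and the red pail is already within 10° of it. Next I'll add a planner helper that prints travel values in tool axes.

```bash
cat >> h.py <<'E'
AX=np.array([.5996,.2571]); FR=188.7
def go(*targets):
    """print travel (cm) and yaw (rad) from the present pose for (x,y,z,world yaw of tool x)"""
    s=read_state(); R=Ro.from_euler("xyz",s["tcp_rot"],degrees=True).as_matrix(); y0=s["tcp_rot"][2]
    for x,y,z,yaw in targets:
        t=R.T@(np.array([x,y,z])-s["position"])*100
        dy=-((yaw-y0+180)%360-180)
        print("travel",np.round(t,2),"yaw",round(np.radians(dy),3),"rows>=",int(np.ceil(max(np.linalg.norm(t)/6.25,abs(dy)/10.7))))
E
python3 -c "
from h import *
go((.156,.605,.25,165.6),(.504,.226,.25,160.6))"
```

```text
travel [-0.04  0.01 -7.34] yaw -0.0 rows>= 2
travel [-43.18 -28.03  -7.31] yaw 0.087 rows>= 9
```

```bash
python3 -m inch '[{"travel":[0,0,-4],"yaw":0},{"travel":[0,0,-7.3],"yaw":0},{"travel":[-4,-2.6,-7.3],"yaw":0.02},{"travel":[-8,-5.2,-7.3],"yaw":0.03},{"travel":[-13,-8.4,-7.3],"yaw":0.05},{"travel":[-18,-11.7,-7.3],"yaw":0.087},{"travel":[-23,-15,-7.3],"yaw":0.087},{"travel":[-28,-18.2,-7.3],"yaw":0.087},{"travel":[-33,-21.4,-7.3],"yaw":0.087},{"travel":[-38,-24.7,-7.3],"yaw":0.087},{"travel":[-41.5,-27,-7.3],"yaw":0.087},{"travel":[-43.2,-28,-7.3],"yaw":0.087},{"travel":[-43.2,-28,-7.3],"yaw":0.087},{"travel":[-43.2,-28,-7.3],"yaw":0.087}]' 0 40
python3 -c "
from h import *
t=snap('top');s=snap('side')
print([b for b in blobs(s,'red',amin=10)[1] if b[0][1]>220]);print([b for b in blobs(t,'red',amin=10)[1] if b[0][0]<260])
cv2.imwrite('pics/above.png',np.hstack([cv2.resize(t[170:290,130:270],(400,343)),cv2.resize(s[220:400,180:390],(400,343))])[:,:,::-1])
go((.504,.226,.1585,160.6))"
```

```text
time: 1.85
position: [0.5035, 0.2274, 0.25]
tcp_rot: [-180.0, -0.0, 160.6]
ft_force: [0.2, -0.0, 0.2]
grip_width: 0.0909
grasp_force: 0.0
[((np.float64(275.4), np.float64(292.1)), 161, (269, 274, 15, 42)), ((np.float64(285.5), np.float64(288.1)), 33, (283, 282, 5, 13))]
[]
travel [-0.1  -0.13  9.17] yaw 0.001 rows>= 2
```

View pics/above.png

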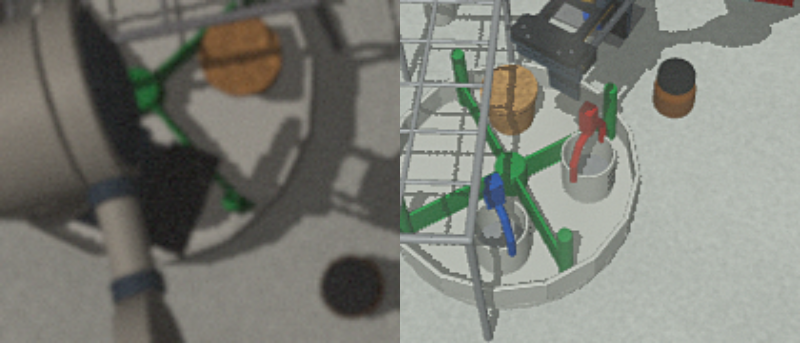

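The side view shows the gripper just above and behind the red grip, which is at about (278,282). I'll check by projecting the TCP against the grip.

```bash
python3 -c "
from h import *
print(proj('side',(.5035,.2274,.25)),proj('side',(.504,.226,.2)),proj('side',(.504,.226,.155)))"
```

```text
[279.55698139 261.70627728] [279.42589112 274.52676047] [279.38205923 285.82341378]
```

```bash
python3 -m inch '[{"travel":[0,-0.1,2.5],"yaw":0},{"travel":[0,-0.1,5],"yaw":0},{"travel":[0,-0.1,7],"yaw":0},{"travel":[0,-0.1,8.5],"yaw":0},{"travel":[0,-0.1,9.1],"yaw":0},{"travel":[0,-0.1,9.1],"yaw":0}]' 0 40
python3 -m inch '[{"travel":[0,0,0],"yaw":0},{"travel":[0,0,0],"yaw":0},{"travel":[0,0,0],"yaw":0},{"travel":[0,0,0],"yaw":0},{"travel":[0,0,0],"yaw":0},{"travel":[0,0,0],"yaw":0},{"travel":[0,0,0],"yaw":0},{"travel":[0,0,0],"yaw":0}]' 1 40
```

```text
time: 2.7
position: [0.5039, 0.2257, 0.1592]
tcp_rot: [-180.0, -0.0, 160.6]
ft_force: [-0.3, 0.2, -0.2]
grip_width: 0.0911
grasp_force: 0.0
time: 3.7
position: [0.5041, 0.2256, 0.1592]
tcp_rot: [180.0, 0.0, 160.6]
ft_force: [0.7, 0.7, -0.2]
grip_width: 0.0171
grasp_force: 40.0
```

```bash
cat >> h.py <<'E'
PEG={"red":(np.array([.5628,-.354]),-10.0),"blue":(np.array([.5494,-.0729]),-16.6)}
def pegp(c,a,z,b=0):
    p,y=PEG[c]; t=np.radians(y); q=p+a*np.array([np.cos(t),np.sin(t)])+b*np.array([-np.sin(t),np.cos(t)]); return (q[0],q[1],z,y+180)
E
python3 -c "
from h import *
go((.504,.226,.31,160.6),pegp('red',-.09,.31))"
```

```text
travel [  0.02   0.03 -15.08] yaw -0.0 rows>= 3
travel [-15.93 -54.19 -15.09] yaw -0.164 rows>= 10
```

```bash
python3 -m inch '[{"travel":[0,0,-2],"yaw":0},{"travel":[0,0,-5],"yaw":0},{"travel":[0,0,-9],"yaw":0},{"travel":[0,0,-13],"yaw":0},{"travel":[0,0,-15],"yaw":0},{"travel":[-0.6,-2,-15],"yaw":0},{"travel":[-1.8,-6,-15],"yaw":-0.02},{"travel":[-3,-10,-15],"yaw":-0.05},{"travel":[-4.4,-15,-15],"yaw":-0.08},{"travel":[-5.9,-20,-15],"yaw":-0.11},{"travel":[-7.4,-25,-15],"yaw":-0.14},{"travel":[-8.8,-30,-15],"yaw":-0.164},{"travel":[-10.3,-35,-15],"yaw":-0.164},{"travel":[-11.8,-40,-15],"yaw":-0.164},{"travel":[-13.2,-45,-15],"yaw":-0.164},{"travel":[-14.5,-49.5,-15],"yaw":-0.164},{"travel":[-15.3,-52,-15],"yaw":-0.164},{"travel":[-15.8,-53.7,-15],"yaw":-0.164},{"travel":[-15.9,-54.2,-15],"yaw":-0.164},{"travel":[-15.9,-54.2,-15],"yaw":-0.164}]'
python3 -c "
from h import *
t=snap('top','t2.png');s=snap('side','s2.png')
cv2.imwrite('pics/atred.png',np.hstack([cv2.resize(t[165:315,275:455],(400,333)),cv2.resize(s[80:230,220:400],(400,333))])[:,:,::-1])
for c in('red','blue'): print(c,[b for b in blobs(s,c,amin=8)[1] if b[0][0]<400])
go(pegp('red',-.09,.176),pegp('red',0,.176))"
```

```text
time: 6.2
position: [0.4739, -0.3378, 0.309]
tcp_rot: [180.0, -0.0, 170.0]
ft_force: [-0.1, 0.1, -3.2]
grip_width: 0.0169
grasp_force: 40.0
red [((np.float64(334.0), np.float64(99.4)), 190, (328, 84, 12, 37)), ((np.float64(283.8), np.float64(121.4)), 37, (281, 118, 7, 7)), ((np.float64(288.5), np.float64(127.9)), 32, (285, 125, 8, 7)), ((np.float64(316.1), np.float64(134.8)), 21, (314, 133, 5, 5)), ((np.float64(302.6), np.float64(162.9)), 173, (292, 156, 20, 14)), ((np.float64(205.7), np.float64(171.5)), 55, (202, 168, 8, 9)), ((np.float64(356.2), np.float64(209.6)), 722, (305, 198, 82, 25))]
blue [((np.float64(266.9), np.float64(180.8)), 14, (265, 179, 5, 5)), ((np.float64(272.6), np.float64(188.7)), 18, (269, 187, 7, 5)), ((np.float64(301.6), np.float64(200.9)), 26, (299, 198, 6, 6)), ((np.float64(287.0), np.float64(226.4)), 316, (276, 218, 23, 18)), ((np.float64(233.2), np.float64(330.1)), 211, (227, 311, 14, 43)), ((np.float64(225.5), np.float64(325.8)), 12, (224, 322, 4, 8))]
travel [-0.03 -0.09 13.33] yaw 0.001 rows>= 3
travel [-9.03 -0.09 13.33] yaw 0.001 rows>= 3
```

View pics/atred.png

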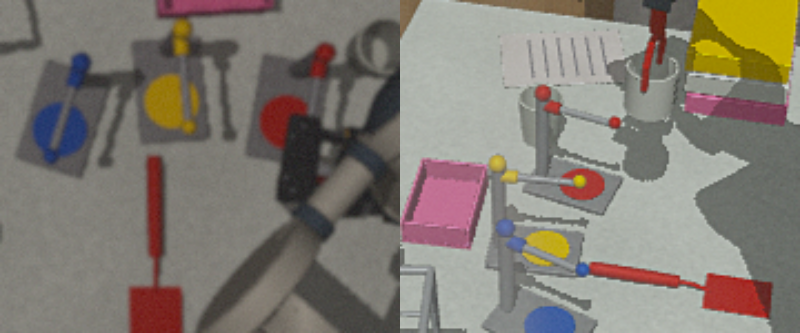

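The pail hangs straight in the gripper, just beyond the red ball end (side ball at (316,135)). I'll back off 1.5 cm, descend, thread it on and lower.

```bash
python3 -m inch '[{"travel":[1.5,-0.1,1],"yaw":0},{"travel":[1.5,-0.1,4],"yaw":0},{"travel":[1.5,-0.1,8],"yaw":0},{"travel":[1.5,-0.1,11],"yaw":0},{"travel":[1.5,-0.1,13],"yaw":0},{"travel":[1.5,-0.1,13.3],"yaw":0},{"travel":[1.5,-0.1,13.3],"yaw":0},{"travel":[1.5,-0.1,13.3],"yaw":0}]'
python3 -c "
from h import *
t=snap('top','t3.png');s=snap('side','s3.png')
cv2.imwrite('pics/thread.png',np.hstack([cv2.resize(t[165:315,345:455],(300,409)),cv2.resize(s[80:200,240:380],(477,409))])[:,:,::-1])"
```

```text
time: 7.3
position: [0.4594, -0.3371, 0.1772]
tcp_rot: [-179.9, 0.1, 170.0]
ft_force: [-0.6, 0.8, -3.3]
grip_width: 0.017
grasp_force: 40.0
```

View pics/thread.png

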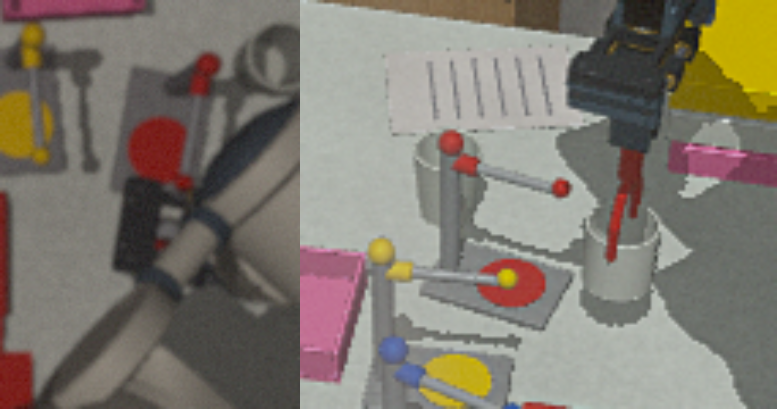

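The ball, at side crop (561,187), lines up with the loop opening. Threading now.

```bash
python3 -m inch '[{"travel":[-1,0,0],"yaw":0},{"travel":[-2.5,0,0],"yaw":0},{"travel":[-4,0,0],"yaw":0},{"travel":[-5.5,0,0],"yaw":0},{"travel":[-7,0,0],"yaw":0},{"travel":[-8.5,0,0],"yaw":0},{"travel":[-9.7,0,0],"yaw":0},{"travel":[-10.4,0,0],"yaw":0},{"travel":[-10.4,0,0],"yaw":0}]'
python3 -c "
from h import *
t=snap('top','t3.png');s=snap('side','s3.png')
cv2.imwrite('pics/thread2.png',np.hstack([cv2.resize(t[165:315,345:455],(300,409)),cv2.resize(s[80:200,240:380],(477,409))])[:,:,::-1])"
```

```text
time: 8.52
position: [0.5616, -0.355, 0.176]
tcp_rot: [180.0, -0.0, 170.0]
ft_force: [0.2, 0.3, -2.0]
grip_width: 0.017
grasp_force: 40.0
```

View pics/thread2.png

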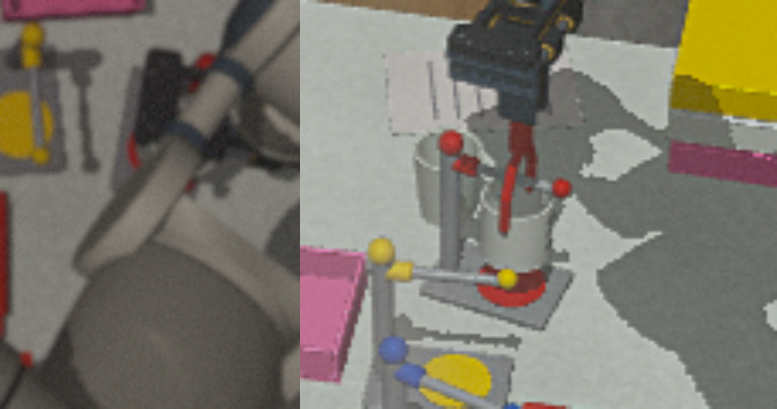

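The peg now passes through the loop, with its ball visible outside on the near side. Lowering until the weight comes off.

```bash
python3 -m inch '[{"travel":[0,0,0.6],"yaw":0},{"travel":[0,0,1.2],"yaw":0},{"travel":[0,0,1.7],"yaw":0},{"travel":[0,0,2],"yaw":0},{"travel":[0,0,2],"yaw":0},{"travel":[0,0,2],"yaw":0}]'
```

```text
time: 9.38
position: [0.5613, -0.355, 0.1562]
tcp_rot: [-180.0, 0.0, 170.0]
ft_force: [-0.7, -0.9, -1.4]
grip_width: 0.0167
grasp_force: 40.0
```

```bash
python3 -m inch '[{"travel":[0,0,0.15],"yaw":0},{"travel":[0,0,0.15],"yaw":0},{"travel":[0,0,0.15],"yaw":0}]'
```

```text
time: 9.75
position: [0.5618, -0.3553, 0.1555]
tcp_rot: [-180.0, 0.1, 170.0]
ft_force: [-0.4, 1.1, 5.9]
grip_width: 0.0168
grasp_force: 40.1
```

```bash
python3 -m inch '[{"travel":[0,0,0],"yaw":0},{"travel":[0,0,0],"yaw":0},{"travel":[0,0,0],"yaw":0},{"travel":[0,0,0],"yaw":0},{"travel":[0,0,0],"yaw":0},{"travel":[0,0,-1],"yaw":0},{"travel":[0,0,-3],"yaw":0},{"travel":[0,0,-6],"yaw":0},{"travel":[0,0,-10],"yaw":0},{"travel":[0,0,-13],"yaw":0},{"travel":[2,3,-14],"yaw":0},{"travel":[5,7,-14],"yaw":0},{"travel":[8,12,-14],"yaw":0},{"travel":[10,17,-14],"yaw":0},{"travel":[10,22,-14],"yaw":0},{"travel":[10,22,-14],"yaw":0}]' 0 40
python3 -c "
from h import *
t=snap('top','t4.png');s=snap('side','s4.png')
cv2.imwrite('pics/hung.png',np.hstack([cv2.resize(t[130:280,100:455],(430,182)),cv2.resize(s[80:380,150:400],(360,432))[:182*1]*0])[:,:,::-1]) if 0 else None
a=cv2.resize(s[80:390,150:400],(440,545)); b=cv2.resize(t[165:265,375:455],(350,437)); o=np.zeros((545,790,3),np.uint8); o[:,:440]=a; o[:437,440:]=b
cv2.imwrite('pics/hung.png',o[:,:,::-1])
for c in('red','blue','green'): print(c,[b[:2] for b in blobs(s,c,amin=8)[1] if b[0][0]<400],'TOP',[b[:2] for b in blobs(t,c,amin=8)[1] if b[0][0]<450])"
```

```text
time: 11.75
position: [0.5013, -0.1182, 0.2957]
tcp_rot: [180.0, 0.1, 170.2]
ft_force: [-0.2, 0.1, -0.3]
grip_width: 0.0909
grasp_force: 0.0
red [((np.float64(283.8), np.float64(121.5)), 37), ((np.float64(288.5), np.float64(127.9)), 32), ((np.float64(316.1), np.float64(134.9)), 22), ((np.float64(299.2), np.float64(148.3)), 23), ((np.float64(301.6), np.float64(166.1)), 88), ((np.float64(205.8), np.float64(171.5)), 56), ((np.float64(356.4), np.float64(209.6)), 723)] TOP [((np.float64(318.8), np.float64(122.0)), 58), ((np.float64(385.2), np.float64(135.6)), 10), ((np.float64(419.2), np.float64(192.0)), 112), ((np.float64(417.6), np.float64(214.6)), 104), ((np.float64(412.1), np.float64(231.7)), 29), ((np.float64(341.6), np.float64(295.4)), 642)]
blue [((np.float64(266.7), np.float64(180.7)), 19), ((np.float64(272.1), np.float64(188.7)), 23), ((np.float64(301.5), np.float64(200.9)), 27), ((np.float64(287.1), np.float64(226.4)), 317), ((np.float64(232.6), np.float64(329.7)), 231)] TOP [((np.float64(131.4), np.float64(203.4)), 74), ((np.float64(141.7), np.float64(198.1)), 15)]
green [((np.
[... 267 characters left out ...]
5), ((np.float64(290.9), np.float64(290.2)), 8), ((np.float64(248.4), np.float64(312.5)), 274), ((np.float64(222.8), np.float64(316.5)), 11), ((np.float64(213.2), np.float64(319.1)), 16), ((np.float64(175.8), np.float64(323.6)), 37), ((np.float64(209.3), np.float64(325.7)), 73), ((np.float64(194.5), np.float64(332.3)), 139), ((np.float64(181.3), np.float64(337.8)), 20), ((np.float64(265.9), np.float64(343.1)), 39)] TOP [((np.float64(216.0), np.float64(159.8)), 21), ((np.float64(146.5), np.float64(165.2)), 13), ((np.float64(194.7), np.float64(186.9)), 10), ((np.float64(174.8), np.float64(204.1)), 187), ((np.float64(129.4), np.float64(235.9)), 25), ((np.float64(211.0), np.float64(239.7)), 22)]
```

View pics/hung.png

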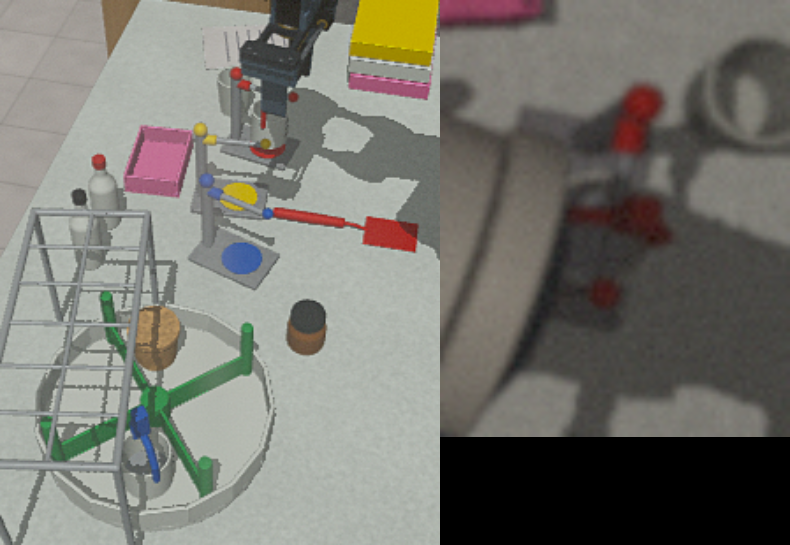

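The red pail hangs on its peg: in the top view the grip is at (418,215), between ball and sleeve. The turntable and blue pail haven't moved. Now I'll cage the front-left post and turn about +84°.

```bash
cat >> h.py <<'E'
def post(phi,off,z=.115):
    t=np.radians(phi); return (AX[0]+.145*np.cos(t),AX[1]+.145*np.sin(t),z,phi+off)
E
python3 -c "
from h import *
go(post(133.2,25,.25),post(133.2,25))"
```

```text
travel [ 8.45 47.62  4.5 ] yaw 0.207 rows>= 8
travel [ 8.46 47.63 18.  ] yaw 0.207 rows>= 9
```

```bash
python3 -m inch '[{"travel":[0.5,3,0],"yaw":0.02},{"travel":[1.4,8,0],"yaw":0.05},{"travel":[2.3,13,0],"yaw":0.08},{"travel":[3.2,18,0],"yaw":0.11},{"travel":[4.1,23,0],"yaw":0.14},{"travel":[5,28,0],"yaw":0.17},{"travel":[5.9,33,0],"yaw":0.2},{"travel":[6.7,38,0],"yaw":0.207},{"travel":[7.5,42.5,0],"yaw":0.207},{"travel":[8.2,46,0],"yaw":0.207},{"travel":[8.5,47.6,1],"yaw":0.207},{"travel":[8.5,47.6,4],"yaw":0.207},{"travel":[8.5,47.6,8],"yaw":0.207},{"travel":[8.5,47.6,12],"yaw":0.207},{"travel":[8.5,47.6,13],"yaw":0.207},{"travel":[8.5,47.6,13],"yaw":0.207}]' 0.56 10
python3 -c "
from h import *
s=snap('side','s5.png')
cv2.imwrite('pics/cage.png',cv2.resize(s[230:400,140:340],(706,600))[:,:,::-1])
go(post(133.2,25))"
```

```text
time: 13.85
position: [0.5007, 0.362, 0.1649]
tcp_rot: [-180.0, -0.0, 158.1]
ft_force: [0.8, 0.2, 0.4]
grip_width: 0.04
grasp_force: 0.0
travel [ 0.08 -0.    5.07] yaw -0.002 rows>= 1
```

View pics/cage.png

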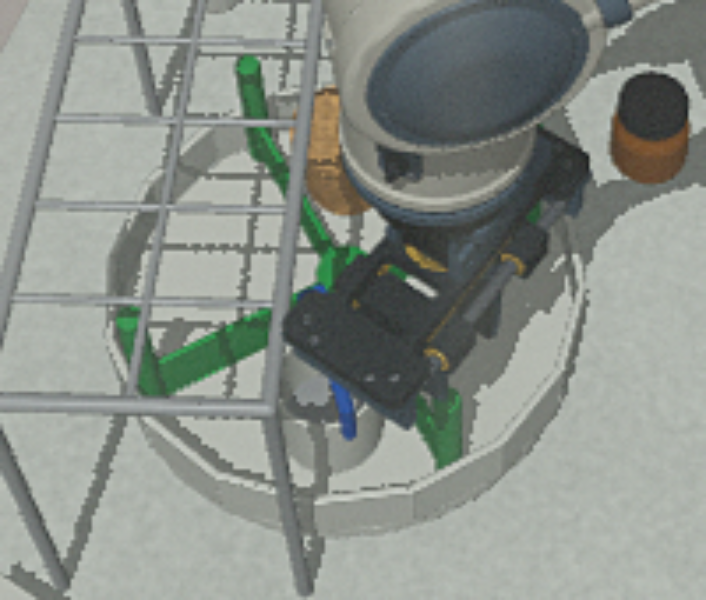

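The gripper straddles the front-left post at crop (440,420), and the body is clear of the shelf bar. Lowering now, and printing the arc rows.

```bash
python3 -m inch '[{"travel":[0.1,0,1.5],"yaw":0},{"travel":[0.1,0,3],"yaw":0},{"travel":[0.1,0,4.2],"yaw":0},{"travel":[0.1,0,5],"yaw":0},{"travel":[0.1,0,5],"yaw":0}]'
python3 -c "
from h import *
go(*[post(p,25) for p in np.arange(133.2+3,133.2+84,4.5)])"
```

```text
time: 14.52
position: [0.4989, 0.3628, 0.1139]
tcp_rot: [-179.9, -0.0, 158.1]
ft_force: [0.8, -0.3, -0.5]
grip_width: 0.0403
grasp_force: 0.0
travel [ 0.17 -0.64 -0.11] yaw -0.054 rows>= 1
travel [ 0.55 -1.72 -0.11] yaw -0.132 rows>= 1
travel [ 0.85 -2.81 -0.1 ] yaw -0.211 rows>= 2
travel [ 1.06 -3.93 -0.1 ] yaw -0.289 rows>= 2
travel [ 1.18 -5.07 -0.1 ] yaw -0.368 rows>= 2
travel [ 1.22 -6.2  -0.1 ] yaw -0.446 rows>= 3
travel [ 1.16 -7.34 -0.1 ] yaw -0.525 rows>= 3
travel [ 1.02 -8.47 -0.1 ] yaw -0.603 rows>= 4
travel [ 0.78 -9.58 -0.1 ] yaw -0.682 rows>= 4
travel [  0.46 -10.68  -0.1 ] yaw -0.76 rows>= 5
travel [  0.06 -11.74  -0.1 ] yaw -0.839 rows>= 5
travel [ -0.43 -12.77  -0.1 ] yaw -0.918 rows>= 5
travel [ -1.   -13.76  -0.1 ] yaw -0.996 rows>= 6
travel [ -1.64 -14.7   -0.09] yaw -1.075 rows>= 6
travel [ -2.35 -15.59  -0.09] yaw -1.153 rows>= 7
travel [ -3.13 -16.41  -0.09] yaw -1.232 rows>= 7
travel [ -3.98 -17.18  -0.09] yaw -1.31 rows>= 8
travel [ -4.88 -17.87  -0.09] yaw -1.389 rows>= 8
```

```bash
python3 -m inch '[{"travel":[0.17,-0.6,0],"yaw":-0.054},{"travel":[0.55,-1.7,0],"yaw":-0.132},{"travel":[0.85,-2.8,0],"yaw":-0.21},{"travel":[1.06,-3.9,0],"yaw":-0.29},{"travel":[1.18,-5.1,0],"yaw":-0.37},{"travel":[1.22,-6.2,0],"yaw":-0.45},{"travel":[1.16,-7.3,0],"yaw":-0.525},{"travel":[1.02,-8.5,0],"yaw":-0.6},{"travel":[0.78,-9.6,0],"yaw":-0.68},{"travel":[0.46,-10.7,0],"yaw":-0.76},{"travel":[0.06,-11.7,0],"yaw":-0.84},{"travel":[-0.43,-12.8,0],"yaw":-0.92},{"travel":[-1,-13.8,0],"yaw":-1},{"travel":[-1.64,-14.7,0],"yaw":-1.075},{"travel":[-2.35,-15.6,0],"yaw":-1.15},{"travel":[-3.13,-16.4,0],"yaw":-1.23},{"travel":[-3.98,-17.2,0],"yaw":-1.31},{"travel":[-4.88,-17.9,0],"yaw":-1.39},{"travel":[-5.8,-18.5,0],"yaw":-1.467},{"travel":[-6.5,-18.9,0],"yaw":-1.52}]'
python3 -m inch '[{"travel":[0,0,0],"yaw":0},{"travel":[0,0,-4],"yaw":0},{"travel":[0,0,-9],"yaw":0},{"travel":[0,0,-14],"yaw":0},{"travel":[0,0,-18],"yaw":0},{"travel":[0,0,-18],"yaw":0}]'
python3 -c "
from h import *
go((.45,-.05,.296,180))"
```

```text
time: 17.02
position: [0.4898, 0.1631, 0.1151]
tcp_rot: [-179.9, 0.0, -114.7]
ft_force: [-0.2, -0.3, -0.1]
grip_width: 0.0399
grasp_force: 0.0
time: 17.77
position: [0.4904, 0.1641, 0.2978]
tcp_rot: [-179.7, 0.2, -114.8]
ft_force: [0.1, -0.1, -0.4]
grip_width: 0.0402
grasp_force: 0.0
travel [21.12 -5.33  0.13] yaw 1.137 rows>= 7
```

```bash
python3 -m inch '[{"travel":[2,-0.5,0],"yaw":0.12},{"travel":[5,-1.2,0],"yaw":0.28},{"travel":[8.5,-2.1,0],"yaw":0.44},{"travel":[12,-3,0],"yaw":0.6},{"travel":[15.5,-3.9,0],"yaw":0.76},{"travel":[18.5,-4.7,0],"yaw":0.92},{"travel":[20.5,-5.2,0],"yaw":1.06},{"travel":[21.1,-5.3,0],"yaw":1.137},{"travel":[21.1,-5.3,0],"yaw":1.137}]' 0
python3 -c "
from h import *
s=snap('side','s6.png');t=snap('top','t6.png')
o=np.hstack([cv2.resize(t[140:275,115:265],(440,396),interpolation=2),cv2.resize(s[235:400,150:320],(360,349),interpolation=2)[:396] if 0 else cv2.resize(s[235:400,165:315],(360,396),interpolation=2)])
cv2.imwrite('pics/turned.png',o[:,:,::-1])
for c in('blue','green','brown'): print(c,[b[:2] for b in blobs(s,c,amin=8)[1] if b[0][0]<310 and b[0][1]>230],'TOP',[b for b in blobs(t,c,amin=8)[1] if b[0][0]<270 and b[0][1]>130])"
```

```text
time: 18.9
position: [0.4483, -0.0504, 0.2939]
tcp_rot: [180.0, -0.1, -180.0]
ft_force: [0.1, -0.1, -0.7]
grip_width: 0.0909
grasp_force: 0.0
blue [((np.float64(233.0), np.float64(329.6)), 215), ((np.float64(225.7), np.float64(325.8)), 14)] TOP [((np.float64(131.4), np.float64(203.3)), 75, (128, 197, 9, 16)), ((np.float64(143.0), np.float64(197.4)), 14, (140, 196, 7, 5))]
green [((np.float64(210.0), np.float64(248.4)), 26), ((np.float64(211.2), np.float64(257.9)), 31), ((np.float64(290.4), np.float64(270.7)), 63), ((np.float64(215.5), np.float64(269.8)), 24), ((np.float64(220.1), np.float64(280.6)), 8), ((np.float64(285.3), np.float64(284.6)), 32), ((np.float64(228.3), np.float64(292.1)), 24), ((np.float64(248.6), np.float64(313.0)), 278), ((np.float64(232.0), np.float64(305.7)), 46), ((np.float64(222.9), np.float64(316.4)), 10), ((np.float64(200.7), np.float64(329.2)), 243), ((np.float64(175.7), np.float64(323.5)), 38), ((np.float64(181.1), np.float64(336.8)), 22), ((np.float64(255.1), np.float64(343.5)), 8), ((np.float64(266.0), np.float64(343.1)), 40)] TOP [((np.float64(216.0), np.float64(159.8)), 21, (214, 158, 5, 5)), ((np.float64(146.2), np.float64(165.2)), 12, (144, 163, 6, 5)), ((np.float64(190.8), np.float64(190.2)), 13, (186, 186, 11, 9)), ((np.float64(178.0), np.float64(201.5)), 147, (172, 194, 14, 15)), ((np.float64(167.2), np.float64(210.5)), 13, (163, 208, 8, 7)), ((np.float64(158.5), np.float64(218.1)), 13, (155, 215, 7, 7)), ((np.float64(151.1), np.float64(225.6)), 10, (149, 223, 6, 6)), ((np.float64(129.3), np.float64(235.9)), 23, (127, 234, 6, 5)), ((np.float64(211.2), np.float64(239.6)), 25, (209, 236, 6, 7))]
brown [((np.float64(244.9), np.float64(266.4)), 135), ((np.float64(231.9), np.float64(265.6)), 108), ((np.float64(233.0), np.float64(277.6)), 8)] TOP [((np.float64(213.9), np.float64(189.5)), 567, (200, 177, 28, 26))]
```

View pics/turned.png

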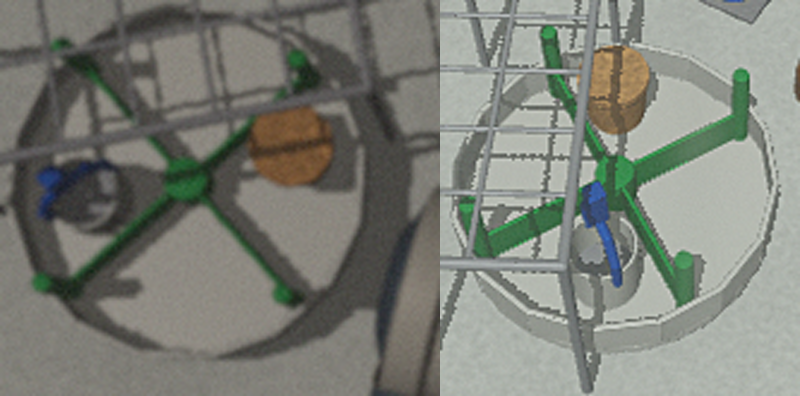

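The picture shows the turntable exactly as before: the posts at top (129,236) and (211,240), blue still at (131,203). I'll check for a stale image before trying anything else.

```bash
python3 -m inch '[{"travel":[0,0,0],"yaw":0},{"travel":[0,0,0],"yaw":0}]'
python3 -c "
from h import *
t=snap('top','t7.png');s=snap('side','s7.png')
for c in('blue','brown'): print(c,[b[:2] for b in blobs(s,c,amin=8)[1] if b[0][0]<310 and b[0][1]>230],'TOP',[b[:2] for b in blobs(t,c,amin=8)[1] if b[0][0]<270 and b[0][1]>130])
for n in('s4.png','s5.png','s6.png'):
  im=cv2.imread('pics/'+n)[:,:,::-1].copy(); print(n,[b[:2] for b in blobs(im,'blue',amin=8)[1] if b[0][0]<310 and b[0][1]>290])
go((.4989,.3628,.296,158),post(133,90,.296),post(133,90,.115))
"
```

```text
time: 19.25
position: [0.4488, -0.0501, 0.2945]
tcp_rot: [180.0, -0.0, -179.9]
ft_force: [0.5, 0.3, 0.1]
grip_width: 0.0914
grasp_force: 0.0
blue [((np.float64(233.0), np.float64(329.7)), 214), ((np.float64(225.5), np.float64(325.8)), 12)] TOP [((np.float64(142.2), np.float64(197.8)), 11), ((np.float64(131.4), np.float64(203.5)), 75)]
brown [((np.float64(244.7), np.float64(266.5)), 142), ((np.float64(232.0), np.float64(265.8)), 109), ((np.float64(234.6), np.float64(288.6)), 8)] TOP [((np.float64(213.8), np.float64(189.5)), 559)]
s4.png [((np.float64(232.6), np.float64(329.7)), 231)]
s5.png [((np.float64(237.3), np.float64(345.8)), 61)]
s6.png [((np.float64(233.0), np.float64(329.6)), 215), ((np.float64(225.7), np.float64(325.8)), 14)]
travel [-5.08 41.29 -0.14] yaw 0.386 rows>= 7
travel [-5.26 41.33 -0.14] yaw -0.749 rows>= 7
travel [-5.26 41.33 17.96] yaw -0.749 rows>= 8
```

The turntable really did not turn. I'll re-engage the same post and measure in stages.

```bash
python3 -m inch '[{"travel":[-0.4,3,0],"yaw":0.02},{"travel":[-1,8,0],"yaw":0.06},{"travel":[-1.6,13,0],"yaw":0.1},{"travel":[-2.2,18,0],"yaw":0.15},{"travel":[-2.8,23,0],"yaw":0.2},{"travel":[-3.4,28,0],"yaw":0.25},{"travel":[-4,33,0],"yaw":0.3},{"travel":[-4.6,37.5,0],"yaw":0.35},{"travel":[-5,40.5,0],"yaw":0.386},{"travel":[-5.1,41.3,1],"yaw":0.386},{"travel":[-5.1,41.3,4],"yaw":0.386},{"travel":[-5.1,41.3,8],"yaw":0.386},{"travel":[-5.1,41.3,12],"yaw":0.386},{"travel":[-5.1,41.3,16],"yaw":0.386},{"travel":[-5.1,41.3,18],"yaw":0.386},{"travel":[-5.1,41.3,18],"yaw":0.386}]' 0.67
cat > g.py <<'E'
from h import *
s=snap('side');t=snap('top')
for c in('blue','green','brown'): print(c,[(float(b[0][0]),float(b[0][1]),b[1],b[2]) for b in blobs(s,c,amin=10)[1] if b[0][0]<310 and b[0][1]>230],'TOP',[(float(b[0][0]),float(b[0][1]),b[1]) for b in blobs(t,c,amin=10)[1] if b[0][0]<240 and b[0][1]>130])
cv2.imwrite('pics/g.png',cv2.resize(s[200:400,140:380],(720,600))[:,:,::-1])
E
python3 g.py; python3 -c "
from h import *
s=read_state();print(s['position'],s['tcp_rot'],proj('side',s['position']))
go(*[post(p,25) for p in (138,143,148)])"
```

```text
time: 21.35
position: [0.4982, 0.3613, 0.113]
tcp_rot: [-179.8, -0.1, 158.0]
ft_force: [-0.8, -0.2, -0.6]
grip_width: 0.0303
grasp_force: 0.0
blue [(229.3, 319.6, 130, (224, 311, 11, 19))] TOP [(133.9, 201.6, 89)]
green [(210.0, 248.5, 27, (207, 246, 7, 6)), (211.4, 258.0, 34, (209, 254, 7, 9)), (216.4, 273.3, 44, (211, 266, 11, 19)), (228.4, 293.3, 35, (226, 286, 8, 14)), (239.1, 308.7, 238, (228, 300, 24, 23)), (222.9, 316.6, 14, (222, 312, 4, 10)), (209.8, 324.6, 99, (204, 317, 13, 16)), (175.8, 323.6, 38, (173, 320, 6, 12)), (194.3, 332.3, 148, (185, 324, 19, 18)), (181.1, 337.2, 23, (179, 331, 6, 11))] TOP [(215.8, 159.9, 23), (146.8, 165.6, 10), (176.2, 203.3, 195), (210.8, 240.2, 13)]
brown [(231.9, 266.2, 123, (228, 256, 9, 20)), (232.6, 277.8, 13, (229, 277, 7, 3)), (236.3, 288.2, 16, (234, 286, 5, 5))] TOP [(213.9, 189.4, 572)]
[0.49960048 0.36236297 0.11524573] [1.79982902e+02 2.18974390e-02 1.57953357e+02] [266.99361912 348.70541248]
travel [ 0.41 -1.05  0.02] yaw -0.088 rows>= 1
travel [ 0.79 -2.26  0.02] yaw -0.175 rows>= 1
travel [ 1.06 -3.5   0.02] yaw -0.263 rows>= 2
```

View pics/g.png

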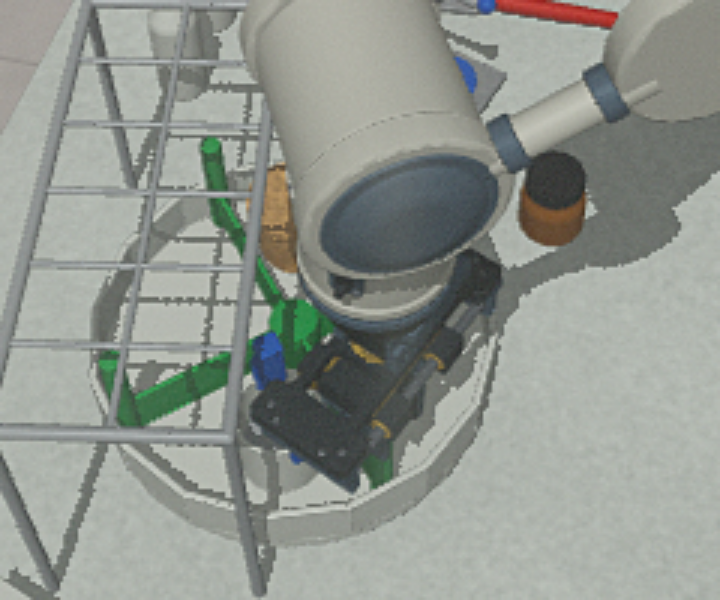

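The gripper is down around the front-left post at crop (380,470), and the blue grip at crop (268,360) is unmoved. I'll push about 12° and measure.

```bash
python3 -m inch '[{"travel":[0.2,-0.5,0],"yaw":-0.04},{"travel":[0.4,-1,0],"yaw":-0.09},{"travel":[0.6,-1.6,0],"yaw":-0.13},{"travel":[0.8,-2.3,0],"yaw":-0.175},{"travel":[0.9,-2.9,0],"yaw":-0.22},{"travel":[1.06,-3.5,0],"yaw":-0.263},{"travel":[1.06,-3.5,0],"yaw":-0.263}]'; sed -i 's/pics\/g.png/pics\/g2.png/' g.py; python3 g.py
```

```text
time: 22.32
position: [0.4768, 0.3342, 0.1159]
tcp_rot: [179.9, 0.1, 173.0]
ft_force: [-0.5, 0.8, 0.2]
grip_width: 0.0304
grasp_force: 0.0
blue [(232.3, 329.1, 244, (224, 311, 17, 44))] TOP [(131.6, 203.5, 83), (141.8, 198.2, 14)]
green [(210.1, 248.4, 27, (207, 246, 7, 6)), (211.5, 258.2, 32, (209, 254, 7, 9)), (215.7, 270.1, 23, (212, 266, 8, 11)), (231.3, 302.0, 105, (226, 286, 12, 32)), (249.6, 306.9, 350, (238, 294, 29, 36)), (222.9, 316.2, 13, (222, 312, 4, 9)), (200.9, 329.1, 243, (185, 317, 32, 25)), (237.8, 320.4, 12, (235, 318, 7, 5)), (175.7, 323.6, 38, (173, 320, 6, 12)), (181.3, 336.5, 22, (180, 330, 4, 12)), (260.3, 347.6, 35, (255, 344, 13, 9)), (264.9, 357.9, 14, (264, 354, 4, 9))] TOP [(215.9, 159.8, 23), (147.0, 165.9, 11), (173.5, 205.5, 212)]
brown [(244.9, 266.6, 199, (239, 255, 13, 23)), (232.0, 265.8, 130, (228, 256, 10, 20)), (232.1, 277.9, 16, (228, 277, 8, 3)), (236.8, 288.6, 12, (235, 286, 4, 5))] TOP [(213.9, 189.5, 573)]
```

```bash
python3 -c "
from h import *
for z in(.155,.166,.176,.195,.2,.21,.22): print(z,proj('side',(.5616,-.355,z)).round(1))
s=cv2.imread('pics/s3.png'); print(s[100:140:2,302:312:3].tolist())
h=cv2.imread('pics/s2.png'); print([b for b in blobs(h[:,:,::-1].copy(),'red',amin=8)[1]][:2]); print(proj('side',(.4739,-.3378,.309)))"
```

```text
0.155 [303.8 127.3]
0.166 [303.9 124.5]
0.176 [304.1 121.9]
0.195 [304.3 116.9]
0.2 [304.4 115.6]
0.21 [304.5 112.9]
0.22 [304.6 110.2]
[[[70, 69, 62], [56, 59, 54], [59, 59, 54], [35, 42, 47]], [[64, 58, 57], [83, 78, 71], [72, 70, 62], [38, 47, 50]], [[66, 65, 54], [62, 61, 63], [64, 66, 59], [38, 40, 45]], [[88, 80, 72], [79, 74, 68], [78, 74, 66], [42, 40, 44]], [[59, 60, 58], [66, 65, 56], [82, 78, 69], [43, 48, 41]], [[71, 66, 66], [62, 65, 58], [68, 68, 61], [51, 53, 53]], [[71, 66, 62], [69, 68, 62], [67, 66, 60], [81, 81, 79]], [[67, 66, 62], [68, 64, 62], [62, 61, 53], [111, 112, 117]], [[46, 52, 104], [47, 53, 94], [59, 56, 54], [109, 113, 116]], [[51, 49, 101], [48, 51, 103], [80, 88, 96], [103, 111, 106]], [[40, 45, 98], [48, 56, 104], [85, 90, 101], [104, 112, 107]], [[39, 44, 97], [46, 52, 100], [67, 70, 100], [104, 108, 104]], [[56, 63, 102], [43, 45, 99], [34, 39, 91], [102, 112, 103]], [[50, 53, 101], [96, 102, 102], [40, 44, 87], [109, 117, 109]], [[43, 50, 113], [118, 128, 111], [46, 53, 106], [105, 109, 104]], [[43, 55, 172], [112, 119, 106], [40, 42, 99], [105, 111, 107]], [[40, 47, 161], [101, 95, 89], [73, 76, 86], [109, 116, 113]], [[48, 59, 130], [92, 92, 89], [82, 89, 82], [164, 166, 162]], [[82, 91, 106], [114, 118, 113], [105, 111, 111], [112, 119, 114]], [[110, 115, 115], [104, 112, 109], [108, 114, 110], [126, 131, 129]]]
[((np.float64(334.0), np.float64(99.4)), 190, (328, 84, 12, 37)), ((np.float64(283.8), np.float64(121.4)), 37, (281, 118, 7, 7))]
[335.29375005  92.11149335]
```

The pixel rows explain it. The fingertips appear about 30 mm higher than the reported TCP, with the tip at row 116 where 124 was expected. So at a reported 0.115 m the fingers only skimmed over the posts. I'll redo the cage with the TCP at 0.088, which is still above the divider and rim (0.082) even with no bias.

```bash
python3 -m inch '[{"travel":[0,0,-4],"yaw":0},{"travel":[0,0,-6],"yaw":0},{"travel":[0,0,-6],"yaw":0}]'; python3 -c "
from h import *
go(post(133.2,25,.176),post(133.2,25,.088))"
```

```text
time: 22.8
position: [0.4774, 0.3349, 0.1763]
tcp_rot: [179.9, 0.2, 173.0]
ft_force: [0.2, 0.2, -0.9]
grip_width: 0.03
grasp_force: 0.0
travel [-1.93  3.04  0.04] yaw 0.258 rows>= 2
travel [-1.91  3.03  8.84] yaw 0.258 rows>= 2
```

```bash
python3 -m inch '[{"travel":[-1,1.5,0],"yaw":0.13},{"travel":[-1.9,3,0],"yaw":0.258},{"travel":[-1.9,3,0],"yaw":0.258},{"travel":[-1.9,3,2],"yaw":0.258},{"travel":[-1.9,3,4],"yaw":0.258},{"travel":[-1.9,3,6],"yaw":0.258},{"travel":[-1.9,3,7.5],"yaw":0.258},{"travel":[-1.9,3,8.6],"yaw":0.258},{"travel":[-1.9,3,8.6],"yaw":0.258}]' 0.6; python3 -m inch '[{"travel":[0.17,-0.6,0],"yaw":-0.054},{"travel":[0.36,-1.1,0],"yaw":-0.09},{"travel":[0.55,-1.7,0],"yaw":-0.132},{"travel":[0.85,-2.8,0],"yaw":-0.21},{"travel":[0.85,-2.8,0],"yaw":-0.21}]'
sed -i 's/pics\/g2.png/pics\/g3.png/' g.py; python3 g.py
```

```text
time: 23.92
position: [0.4984, 0.3614, 0.088]
tcp_rot: [-179.9, -0.0, 158.3]
ft_force: [-0.2, 0.7, -0.5]
grip_width: 0.0363
grasp_force: 0.0
time: 24.55
position: [0.4806, 0.3387, 0.0893]
tcp_rot: [180.0, 0.0, 170.3]
ft_force: [0.5, 0.5, -0.1]
grip_width: 0.0363
grasp_force: 0.0
blue [(237.7, 321.8, 211, (229, 310, 17, 26))] TOP [(135.6, 208.3, 99)]
green [(199.7, 257.1, 48, (197, 251, 7, 12)), (202.8, 271.7, 56, (199, 266, 10, 12)), (207.7, 280.7, 10, (206, 279, 4, 5)), (215.1, 284.1, 34, (211, 278, 10, 10)), (226.3, 295.9, 15, (225, 293, 5, 6)), (240.3, 307.0, 360, (222, 294, 37, 32)), (209.0, 331.5, 99, (202, 323, 14, 19)), (223.5, 325.2, 21, (221, 323, 7, 6)), (183.3, 333.7, 67, (180, 327, 9, 15)), (196.5, 338.5, 37, (191, 334, 11, 8))] TOP [(206.5, 151.8, 13), (127.4, 164.0, 19), (178.0, 201.9, 170), (162.8, 221.1, 23)]
brown [(232.0, 265.3, 130, (228, 255, 10, 21)), (220.5, 260.1, 29, (216, 257, 8, 6)), (241.3, 267.5, 40, (239, 260, 5, 15)), (218.0, 269.7, 61, (214, 266, 9, 9)), (230.1, 278.0, 21, (227, 277, 8, 4))] TOP [(206.3, 170.8, 54), (211.5, 185.5, 398)]
```

The turntable is turning now. I'll continue the arc.

```bash
python3 -c "
from h import *
go(*[post(p,25,.088) for p in np.arange(149,223,4)])"
```

```text
travel [ 0.44 -0.83  0.12] yaw -0.067 rows>= 1
travel [ 0.78 -1.78  0.11] yaw -0.137 rows>= 1
travel [ 1.04 -2.76  0.11] yaw -0.206 rows>= 2
travel [ 1.24 -3.75  0.11] yaw -0.276 rows>= 2
travel [ 1.36 -4.76  0.11] yaw -0.346 rows>= 2
travel [ 1.42 -5.77  0.11] yaw -0.416 rows>= 3
travel [ 1.4  -6.78  0.11] yaw -0.486 rows>= 3
travel [ 1.32 -7.79  0.11] yaw -0.556 rows>= 3
travel [ 1.16 -8.79  0.11] yaw -0.625 rows>= 4
travel [ 0.94 -9.78  0.11] yaw -0.695 rows>= 4
travel [  0.65 -10.74   0.11] yaw -0.765 rows>= 5
travel [  0.29 -11.69   0.11] yaw -0.835 rows>= 5
travel [ -0.14 -12.61   0.11] yaw -0.905 rows>= 5
travel [ -0.63 -13.5    0.11] yaw -0.974 rows>= 6
travel [ -1.18 -14.35   0.11] yaw -1.044 rows>= 6
travel [ -1.78 -15.16   0.11] yaw -1.114 rows>= 6
travel [ -2.44 -15.92   0.11] yaw -1.184 rows>= 7
travel [ -3.16 -16.64   0.11] yaw -1.254 rows>= 7
travel [ -3.92 -17.31   0.11] yaw -1.323 rows>= 8
```

```bash
python3 -m inch '[{"travel":[0.44,-0.8,0],"yaw":-0.067},{"travel":[0.78,-1.8,0],"yaw":-0.137},{"travel":[1.04,-2.8,0],"yaw":-0.206},{"travel":[1.24,-3.75,0],"yaw":-0.276},{"travel":[1.36,-4.8,0],"yaw":-0.346},{"travel":[1.42,-5.8,0],"yaw":-0.416},{"travel":[1.4,-6.8,0],"yaw":-0.486},{"travel":[1.3,-7.8,0],"yaw":-0.556},{"travel":[1.16,-8.8,0],"yaw":-0.625},{"travel":[0.94,-9.8,0],"yaw":-0.695},{"travel":[0.65,-10.7,0],"yaw":-0.765},{"travel":[0.3,-11.7,0],"yaw":-0.835},{"travel":[-0.14,-12.6,0],"yaw":-0.905},{"travel":[-0.63,-13.5,0],"yaw":-0.974},{"travel":[-1.18,-14.35,0],"yaw":-1.044},{"travel":[-1.78,-15.2,0],"yaw":-1.114},{"travel":[-2.44,-15.9,0],"yaw":-1.184},{"travel":[-3.16,-16.6,0],"yaw":-1.254},{"travel":[-3.5,-17,0],"yaw":-1.29},{"travel":[-3.7,-17.1,0],"yaw":-1.31}]'
python3 -m inch '[{"travel":[0,0,0],"yaw":0},{"travel":[0,0,-3],"yaw":0},{"travel":[0,0,-7],"yaw":0},{"travel":[0,0,-12],"yaw":0},{"travel":[0,0,-17],"yaw":0},{"travel":[0,0,-20],"yaw":0},{"travel":[0,0,-20],"yaw":0}]'
python3 -c "
from h import *
go((.45,-.05,.29,180))"
```

```text
time: 27.15
position: [0.4886, 0.164, 0.0888]
tcp_rot: [-180.0, 0.0, -114.7]
ft_force: [-1.4, -0.3, 1.4]
grip_width: 0.0363
grasp_force: 0.5
time: 28.02
position: [0.4892, 0.1646, 0.2909]
tcp_rot: [-179.8, 0.2, -114.7]
ft_force: [0.9, 0.8, 0.0]
grip_width: 0.0363
grasp_force: 0.0
travel [21.13 -5.4   0.05] yaw 1.14 rows>= 7
```

```bash
python3 -m inch '[{"travel":[2,-0.5,0],"yaw":0.12},{"travel":[5,-1.2,0],"yaw":0.28},{"travel":[8.5,-2.1,0],"yaw":0.44},{"travel":[12,-3,0],"yaw":0.6},{"travel":[15.5,-3.9,0],"yaw":0.76},{"travel":[18.5,-4.7,0],"yaw":0.92},{"travel":[20.5,-5.2,0],"yaw":1.06},{"travel":[21.1,-5.4,0],"yaw":1.14},{"travel":[21.1,-5.4,0],"yaw":1.14}]' 0 40
python3 g.py; python3 -c "
from h import *
s=snap('side');t=snap('top')
o=np.hstack([cv2.resize(t[140:275,115:265],(440,396),interpolation=2),cv2.resize(s[235:400,165:315],(360,396),interpolation=2)])
cv2.imwrite('pics/turned2.png',o[:,:,::-1])"
```

```text
time: 29.15
position: [0.4487, -0.0504, 0.2878]
tcp_rot: [180.0, -0.1, 180.0]
ft_force: [-0.0, -0.3, -0.9]
grip_width: 0.0911
grasp_force: 0.0
blue [(274.0, 285.2, 42, (270, 282, 9, 7)), (285.5, 298.7, 56, (280, 293, 10, 15)), (263.5, 305.1, 77, (259, 297, 13, 21))] TOP [(169.0, 230.4, 62), (177.0, 240.0, 26)]
green [(216.4, 247.3, 44, (213, 243, 7, 11)), (217.7, 259.1, 29, (216, 256, 5, 7)), (219.7, 268.7, 27, (217, 266, 6, 7)), (292.5, 282.9, 143, (282, 269, 15, 30)), (229.9, 289.3, 33, (227, 280, 8, 18)), (249.2, 317.5, 340, (238, 295, 32, 60)), (228.9, 312.8, 144, (222, 300, 14, 22)), (174.0, 312.0, 20, (171, 310, 7, 4)), (210.3, 318.8, 36, (205, 317, 12, 4)), (175.4, 324.5, 33, (173, 320, 6, 12)), (192.6, 327.5, 174, (183, 321, 22, 15)), (209.9, 324.3, 28, (206, 323, 10, 4)), (257.9, 360.4, 22, (256, 356, 6, 9))] TOP [(141.2, 151.5, 22), (220.6, 165.1, 22), (177.1, 201.7, 165), (195.4, 224.9, 11), (125.0, 230.2, 23), (205.5, 243.8, 28)]
brown [(196.9, 286.3, 14, (191, 286, 12, 2)), (182.1, 293.0, 12, (180, 290, 5, 6)), (194.9, 292.5, 68, (187, 290, 16, 6)), (207.3, 293.5, 15, (206, 291, 4, 6)), (180.4, 301.3, 24, (179, 297, 4, 10)), (192.8, 305.6, 174, (184, 298, 19, 16)), (206.0, 302.6, 41, (203, 298, 7, 11)), (192.2, 317.4, 12, (187, 317, 10, 3))] TOP [(171.7, 163.5, 490)]
```

View pics/turned2.png

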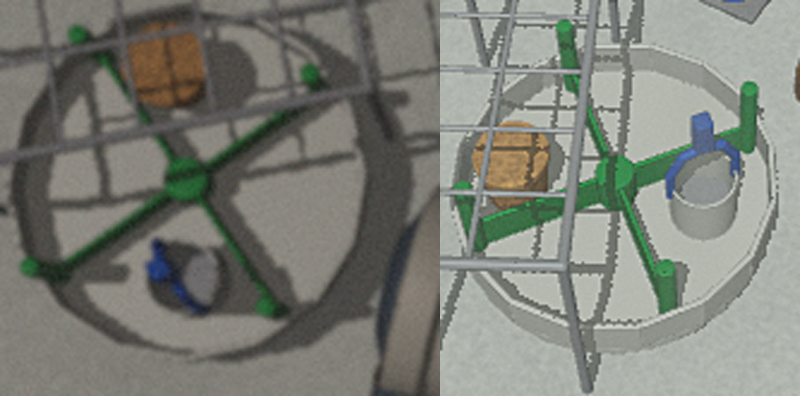

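The top crop shows the blue pail at the front: grip at (169,230), loop ends at (168,222) and (186,246). Side view: block centre at (274.5,288), loop ends at (262,314) and (289,300). The tub is now at the back.

```bash
python3 -c "
from h import *
print(tri((274.5,287.5),(168.9,230.3)), 'top@.2',plane('top',(168.9,230.3),.195),'side@.1775',plane('side',(274.5,288),.1775))
print('rim',plane('top',(178.3,235.6),.102))
for z in(.11,.13):
  a,b=plane('side',(261.7,314.2),z),plane('side',(288.75,299.6),z); d=b-a; print('side',a,b,np.degrees(np.arctan2(d[1],d[0])),np.linalg.norm(d),(a+b)/2)
  a,b=plane('top',(167.8,221.8),z),plane('top',(185.6,245.7),z); d=b-a; print('top',a,b,np.degrees(np.arctan2(d[1],d[0])),np.linalg.norm(d))
t=cv2.imread('pics/turned2.png')
h=[plane('top',p,.145)[:2] for p in((125,230.2),(205.5,243.8),(220.6,165.1),(141.2,151.5))]; print([round(float(np.degrees(np.arctan2(*(p-AX)[::-1]))),1) for p in h])
print('tub',plane('top',(171.7,163.5),.107))
"
```

```text
(array([0.51041429, 0.25325051, 0.18702108]), np.float64(0.0032467616901357636)) top@.2 [0.51144531 0.25169742 0.195     ] side@.1775 [0.50997248 0.24844089 0.1775    ]
rim [0.50494505 0.24728061 0.102     ]
side [0.53262879 0.2810042  0.11      ] [0.48063997 0.22917248 0.11      ] -135.08669851148755 0.07341228456667616 [0.50663438 0.25508834 0.11      ]
top [0.53954703 0.27394479 0.11      ] [0.4788572  0.22607915 0.11      ] -141.73740819110242 0.07729408165669037
side [0.52924988 0.29210334 0.13      ] [0.47831035 0.24131774 0.13      ] -135.08669851148758 0.0719306111739397 [0.50378011 0.26671054 0.13      ]
top [0.53775399 0.26951981 0.13      ] [0.47794638 0.22234998 0.13      ] -141.73740819110242 0.07617048342300439
[126.6, -143.4, -55.2, 36.0]
tub [0.69250231 0.27034048 0.107     ]
```

```bash
python3 -c "
from h import *
go((.510,.250,.26,131),(.510,.250,.138,131))"
```

```text
travel [-6.16 29.96  2.84] yaw 0.857 rows>= 5
travel [-6.17 29.96 15.04] yaw 0.857 rows>= 6
```

```bash
python3 -m inch '[{"travel":[-0.4,2,0],"yaw":0.08},{"travel":[-1.2,6,0],"yaw":0.2},{"travel":[-2.2,11,0],"yaw":0.35},{"travel":[-3.3,16,0],"yaw":0.5},{"travel":[-4.3,21,0],"yaw":0.65},{"travel":[-5.3,25.5,0],"yaw":0.78},{"travel":[-6,29,0],"yaw":0.857},{"travel":[-6.2,30,0],"yaw":0.857},{"travel":[-6.2,30,2],"yaw":0.857},{"travel":[-6.2,30,5],"yaw":0.857},{"travel":[-6.2,30,8],"yaw":0.857},{"travel":[-6.2,30,11],"yaw":0.857},{"travel":[-6.2,30,13.5],"yaw":0.857},{"travel":[-6.2,30,15],"yaw":0.857},{"travel":[-6.2,30,15],"yaw":0.857}]' 0 40
python3 g.py | grep blue
```

```text
time: 31.22
position: [0.5106, 0.2494, 0.1381]
tcp_rot: [-179.9, -0.0, 130.9]
ft_force: [0.5, -0.9, 0.5]
grip_width: 0.0915
grasp_force: 0.0
blue [(268.9, 298.8, 152, (259, 285, 20, 33)), (285.5, 298.8, 66, (280, 293, 10, 15))] TOP []
```

Not disturbed and no contact. Closing the gripper.

```bash
python3 -m inch '[{"travel":[0,0,0],"yaw":0},{"travel":[0,0,0],"yaw":0},{"travel":[0,0,0],"yaw":0},{"travel":[0,0,0],"yaw":0},{"travel":[0,0,0],"yaw":0},{"travel":[0,0,0],"yaw":0},{"travel":[0,0,0],"yaw":0},{"travel":[0,0,0],"yaw":0}]' 1 40
python3 g.py | grep blue; python3 -c "
from h import *
go((.510,.250,.30,131),pegp('blue',-.105,.30),pegp('blue',-.105,.155),pegp('blue',0,.155))"
```

```text
time: 32.33
position: [0.511, 0.2498, 0.1385]
tcp_rot: [-180.0, -0.0, 130.9]
ft_force: [0.6, 0.3, -2.4]
grip_width: 0.0187
grasp_force: 40.0
blue [(276.9, 290.9, 14, (275, 289, 4, 5)), (285.7, 298.2, 56, (280, 293, 10, 15)), (265.8, 303.8, 91, (260, 294, 19, 24))] TOP []
travel [  0.08  -0.06 -16.15] yaw -0.002 rows>= 3
travel [-18.04 -23.86 -16.15] yaw -0.567 rows>= 6
travel [-18.04 -23.86  -1.65] yaw -0.567 rows>= 5
travel [-26.9  -18.22  -1.65] yaw -0.567 rows>= 6
```

```bash
python3 -m inch '[{"travel":[0,0,-2],"yaw":0},{"travel":[0,0,-5],"yaw":0},{"travel":[0,0,-9],"yaw":0},{"travel":[0,0,-13],"yaw":0},{"travel":[0,0,-15.5],"yaw":0},{"travel":[-0.5,-0.7,-16.1],"yaw":0},{"travel":[-2,-2.6,-16.1],"yaw":-0.06},{"travel":[-4.5,-6,-16.1],"yaw":-0.15},{"travel":[-7.5,-9.9,-16.1],"yaw":-0.25},{"travel":[-10.5,-13.9,-16.1],"yaw":-0.35},{"travel":[-13.5,-17.8,-16.1],"yaw":-0.45},{"travel":[-16,-21.2,-16.1],"yaw":-0.53},{"travel":[-17.5,-23.2,-16.1],"yaw":-0.567},{"travel":[-18,-23.9,-16.1],"yaw":-0.567},{"travel":[-18,-23.9,-14],"yaw":-0.567},{"travel":[-18,-23.9,-10],"yaw":-0.567},{"travel":[-18,-23.9,-6],"yaw":-0.567},{"travel":[-18,-23.9,-3],"yaw":-0.567},{"travel":[-18,-23.9,-1.7],"yaw":-0.567},{"travel":[-18,-23.9,-1.7],"yaw":-0.567}]'
python3 -c "
from h import *
s=snap('side','s8.png')
print([b for b in blobs(s,'blue',amin=8)[1] if b[0][0]<420 and b[0][1]>150])
for a in((-.105,.0295),(-.105,0),(-.044,0),(0,0)):
  p=pegp('blue',a[0],.165+a[1]); print(a,proj('side',p[:3]).round(1))
go(pegp('blue',-.105,.155),pegp('blue',0,.155))"
```

```text
time: 34.92
position: [0.4479, -0.0425, 0.1552]
tcp_rot: [-180.0, -0.1, 163.4]
ft_force: [-0.2, 0.0, -1.6]
grip_width: 0.0182
grasp_force: 40.0
[((np.float64(266.4), np.float64(181.0)), 21, (263, 179, 7, 5)), ((np.float64(272.4), np.float64(189.2)), 25, (269, 187, 7, 6)), ((np.float64(329.8), np.float64(205.2)), 34, (328, 196, 4, 17)), ((np.float64(301.5), np.float64(201.0)), 26, (299, 199, 6, 5)), ((np.float64(319.7), np.float64(213.8)), 94, (316, 201, 12, 28)), ((np.float64(287.1), np.float64(226.4)), 322, (276, 218, 23, 18))]
(-0.105, 0.0295) [324.  195.2]
(-0.105, 0) [323.2 203. ]
(-0.044, 0) [302.6 194.7]
(0, 0) [288.1 188.8]
travel [-0.03 -0.02  0.1 ] yaw -0.0 rows>= 1
travel [-1.053e+01 -1.000e-02  1.000e-01] yaw -0.0 rows>= 2
```

The loop arms at side x≈320 and 330 straddle the expected centre line at 323, at the right height. Threading in two halves.

```bash
python3 -m inch '[{"travel":[-1,0,0],"yaw":0},{"travel":[-2.2,0,0],"yaw":0},{"travel":[-3.5,0,0],"yaw":0},{"travel":[-5,0,0],"yaw":0},{"travel":[-6.2,0,0],"yaw":0},{"travel":[-7,0,0],"yaw":0},{"travel":[-7,0,0],"yaw":0}]'
python3 -m inch '[{"travel":[-1.2,0,0],"yaw":0},{"travel":[-2.4,0,0],"yaw":0},{"travel":[-3.2,0,0],"yaw":0},{"travel":[-3.5,0,0],"yaw":0},{"travel":[-3.5,0,0],"yaw":0}]'
python3 -m inch '[{"travel":[0,0,0.6],"yaw":0},{"travel":[0,0,1.2],"yaw":0},{"travel":[0,0,1.6],"yaw":0},{"travel":[0,0,1.8],"yaw":0},{"travel":[0,0,1.8],"yaw":0},{"travel":[0,0,1.8],"yaw":0}]'
```

```text
time: 35.85
position: [0.5157, -0.0629, 0.1555]
tcp_rot: [-180.0, -0.0, 163.4]
ft_force: [-0.8, 0.2, -2.0]
grip_width: 0.0183
grasp_force: 40.0
time: 36.48
position: [0.549, -0.0728, 0.1555]
tcp_rot: [-180.0, -0.0, 163.4]
ft_force: [0.0, -0.3, -2.6]
grip_width: 0.0183
grasp_force: 40.0
time: 37.22
position: [0.5491, -0.0728, 0.1378]
tcp_rot: [180.0, 0.0, 163.4]
ft_force: [-0.9, -1.3, -1.2]
grip_width: 0.0181
grasp_force: 40.0
```

```bash
python3 -m inch '[{"travel":[0,0,0.2],"yaw":0},{"travel":[0,0,0.35],"yaw":0},{"travel":[0,0,0.35],"yaw":0},{"travel":[0,0,0.35],"yaw":0}]'
```

```text
time: 37.72
position: [0.5496, -0.073, 0.1352]
tcp_rot: [180.0, 0.1, 163.4]
ft_force: [-3.2, 1.3, 15.6]
grip_width: 0.0185
grasp_force: 40.0
```

Loop is resting on the peg. I'll ease up 1 mm, release, lift, and move to the next post.

```bash
python3 -m inch '[{"travel":[0,0,-0.15],"yaw":0},{"travel":[0,0,-0.15],"yaw":0}]'
python3 -m inch '[{"travel":[0,0,0],"yaw":0},{"travel":[0,0,0],"yaw":0},{"travel":[0,0,0],"yaw":0},{"travel":[0,0,0],"yaw":0},{"travel":[0,0,0],"yaw":0},{"travel":[0,0,-1],"yaw":0},{"travel":[0,0,-3],"yaw":0},{"travel":[0,0,-6],"yaw":0},{"travel":[0,0,-10],"yaw":0},{"travel":[0,0,-14],"yaw":0},{"travel":[0,0,-15.5],"yaw":0},{"travel":[3,5,-15.5],"yaw":0},{"travel":[5,10,-15.5],"yaw":0},{"travel":[6,16,-15.5],"yaw":0},{"travel":[6,22,-15.5],"yaw":0},{"travel":[6,26,-15.5],"yaw":0},{"travel":[6,26,-15.5],"yaw":0}]' 0 40
python3 -c "
from h import *
s=snap('side','s9.png');t=snap('top','t9.png')
for c in('blue','red'): print(c,[(b[0][0].item(),b[0][1].item(),b[1],b[2]) for b in blobs(s,c,amin=8)[1] if 250<b[0][0]<340 and b[0][1]>110],'T',[(b[0][0].item(),b[0][1].item(),b[1],b[2]) for b in blobs(t,c,amin=8)[1] if b[0][0]<440])
for c in PEG: print(c,proj('side',(*PEG[c][0],.1745)),proj('top',(*PEG[c][0],.197)))
o=np.zeros((520,790,3),np.uint8); o[:520,:400]=cv2.resize(s[110:240,240:340],(400,520),interpolation=2); o[:364,400:]=cv2.resize(t[160:300,280:430],(390,364),interpolation=2)
cv2.imwrite('pics/hung2.png',o[:,:,::-1])
go(post(126.1,40,.20),post(126.1,40,.088))"
```

```text
time: 37.98
position: [0.5491, -0.0728, 0.1358]
tcp_rot: [-180.0, 0.0, 163.4]
ft_force: [0.2, -0.1, 1.8]
grip_width: 0.0185
grasp_force: 40.0
time: 40.1
position: [0.5656, 0.196, 0.2899]
tcp_rot: [-180.0, -0.1, 163.6]
ft_force: [1.1, -0.3, 0.2]
grip_width: 0.0911
grasp_force: 0.0
blue [(288.5, 193.3, 179, (281, 179, 17, 40)), (301.5, 201.0, 28, (299, 198, 6, 7)), (290.4, 232.2, 49, (283, 228, 16, 8))] T [(309.9, 196.4, 56, (306, 190, 9, 14)), (304.2, 219.4, 56, (295, 216, 18, 10)), (297.2, 234.7, 27, (295, 232, 6, 6))]
red [(302.8, 130.6, 155, (298, 116, 11, 37)), (286.1, 124.5, 72, (281, 118, 12, 14)), (316.1, 134.8, 21, (314, 133, 5, 5)), (306.7, 137.6, 12, (306, 135, 3, 6)), (301.7, 166.1, 89, (292, 162, 20, 8))] T [(318.8, 122.0, 57, (315, 118, 9, 9)), (364.2, 136.9, 11, (362, 135, 6, 5)), (350.0, 165.0, 8, (349, 162, 3, 7)), (419.2, 192.0, 110, (414, 185, 12, 15)), (414.5, 214.1, 152, (397, 210, 30, 10)), (412.0, 231.5, 34, (409, 229, 7, 6)), (344.3, 257.1, 281, (341, 235, 7, 47)), (344.7, 285.7, 9, (344, 283, 2, 6)), (344.9, 310.1, 752, (333, 290, 24, 38))]
red [303.59203599 122.44845103] [420.81371187 212.15246046]
blue [288.192232   186.35103424] [304.03217019 216.21690733]
travel [10.05 15.88  9.02] yaw -0.046 rows>= 4
travel [10.04 15.89 20.22] yaw -0.046 rows>= 5
```

Both pails hang at the projected spots: blue grip at side (288,186) and red at (303,122). Now for the first tub stroke: cage the front-left post at 126°.

```bash
python3 -m inch '[{"travel":[1.5,2.3,0],"yaw":-0.02},{"travel":[4.5,7,0],"yaw":-0.046},{"travel":[7.5,12,0],"yaw":-0.046},{"travel":[9.5,15,0],"yaw":-0.046},{"travel":[10,15.9,0],"yaw":-0.046},{"travel":[10,15.9,2],"yaw":-0.046},{"travel":[10,15.9,6],"yaw":-0.046},{"travel":[10,15.9,10],"yaw":-0.046},{"travel":[10,15.9,14],"yaw":-0.046},{"travel":[10,15.9,17],"yaw":-0.046},{"travel":[10,15.9,19],"yaw":-0.046},{"travel":[10,15.9,20.2],"yaw":-0.046},{"travel":[10,15.9,20.2],"yaw":-0.046}]' 0.6
python3 -c "
from h import *
go(*[post(126.1+d,40-d*40/112) for d in np.linspace(5,112,20)])"
```

```text
time: 41.82
position: [0.5155, 0.3734, 0.0884]
tcp_rot: [-180.0, -0.0, 166.0]
ft_force: [-0.6, 0.4, 0.1]
grip_width: 0.0366
grasp_force: 0.0
travel [ 0.92 -0.96 -2.66] yaw -0.058 rows>= 1
travel [ 1.68 -2.16 -2.66] yaw -0.122 rows>= 1
travel [ 2.31 -3.44 -2.66] yaw -0.185 rows>= 1
travel [ 2.82 -4.77 -2.66] yaw -0.248 rows>= 2
travel [ 3.19 -6.15 -2.66] yaw -0.311 rows>= 2
travel [ 3.43 -7.55 -2.66] yaw -0.374 rows>= 3
travel [ 3.52 -8.97 -2.66] yaw -0.437 rows>= 3
travel [  3.48 -10.4   -2.66] yaw -0.501 rows>= 3
travel [  3.3  -11.81  -2.65] yaw -0.564 rows>= 4
travel [  2.98 -13.2   -2.65] yaw -0.627 rows>= 4
travel [  2.52 -14.55  -2.65] yaw -0.69 rows>= 4
travel [  1.94 -15.85  -2.65] yaw -0.753 rows>= 5
travel [  1.23 -17.08  -2.65] yaw -0.817 rows>= 5
travel [  0.4  -18.24  -2.65] yaw -0.88 rows>= 5
travel [ -0.54 -19.31  -2.65] yaw -0.943 rows>= 6
travel [ -1.58 -20.29  -2.65] yaw -1.006 rows>= 6
travel [ -2.71 -21.16  -2.65] yaw -1.069 rows>= 6
travel [ -3.92 -21.91  -2.65] yaw -1.133 rows>= 7
travel [ -5.19 -22.54  -2.65] yaw -1.196 rows>= 7
travel [ -6.53 -23.05  -2.65] yaw -1.259 rows>= 7
```

```bash
python3 -m inch '[{"travel":[0.92,-1,0],"yaw":-0.058},{"travel":[1.68,-2.2,0],"yaw":-0.122},{"travel":[2.31,-3.4,0],"yaw":-0.185},{"travel":[2.82,-4.8,0],"yaw":-0.248},{"travel":[3.19,-6.15,0],"yaw":-0.311},{"travel":[3.43,-7.55,0],"yaw":-0.374},{"travel":[3.52,-9,0],"yaw":-0.437},{"travel":[3.48,-10.4,0],"yaw":-0.5},{"travel":[3.3,-11.8,0],"yaw":-0.564},{"travel":[2.98,-13.2,0],"yaw":-0.627},{"travel":[2.52,-14.55,0],"yaw":-0.69},{"travel":[1.94,-15.85,0],"yaw":-0.753},{"travel":[1.23,-17.1,0],"yaw":-0.817},{"travel":[0.4,-18.2,0],"yaw":-0.88},{"travel":[-0.54,-19.3,0],"yaw":-0.943},{"travel":[-1.58,-20.3,0],"yaw":-1.006},{"travel":[-2.7,-21.15,0],"yaw":-1.07},{"travel":[-3.9,-21.9,0],"yaw":-1.133},{"travel":[-5,-22.45,0],"yaw":-1.18},{"travel":[-5.5,-22.65,0],"yaw":-1.21}]'
python3 -m inch '[{"travel":[0,0,0],"yaw":0},{"travel":[0,0,-3],"yaw":0},{"travel":[0,0,-7],"yaw":0},{"travel":[0,0,-12],"yaw":0},{"travel":[0,0,-17],"yaw":0},{"travel":[0,0,-20],"yaw":0},{"travel":[0,0,-20],"yaw":0}]'
cat > k.py <<'E'
from h import *
t=snap('top'); s=snap('side')
g=[b for b in blobs(t,'green',amin=10)[1] if b[0][0]<240 and b[0][1]>130]
for b in g:
    p=plane('top',b[0],.145)[:2]-AX; r_=np.hypot(*p)
    if .12<r_<.17: print('post?',b[0],round(r_,3),round(np.degrees(np.arctan2(p[1],p[0])),1))
for b in blobs(t,'brown',amin=30)[1]:
    if b[0][0]<240 and b[0][1]>130:
        p=plane('top',b[0],.107)[:2]; print('tub',b[0],b[1],p,np.degrees(np.arctan2(*(p-AX)[::-1]))%360)
E
python3 k.py;python3 -c "
from h import *
go((.45,-.05,.29,180))"
```

```text
time: 44.32
position: [0.5152, 0.1408, 0.0896]
tcp_rot: [-179.9, 0.1, -124.6]
ft_force: [0.5, -1.4, 0.4]
grip_width: 0.0365
grasp_force: 0.0
time: 45.2
position: [0.5148, 0.1419, 0.2911]
tcp_rot: [-179.8, 0.2, -124.7]
ft_force: [0.2, -0.9, -0.4]
grip_width: 0.0365
grasp_force: 0.0
travel [19.37 -5.66 -0.17] yaw 0.966 rows>= 6
```

```bash
python3 -m inch '[{"travel":[2,-0.6,0],"yaw":0.12},{"travel":[5,-1.5,0],"yaw":0.28},{"travel":[8.5,-2.5,0],"yaw":0.44},{"travel":[12,-3.5,0],"yaw":0.6},{"travel":[15.5,-4.5,0],"yaw":0.76},{"travel":[18,-5.3,0],"yaw":0.9},{"travel":[19.4,-5.7,0],"yaw":0.966},{"travel":[19.4,-5.7,0],"yaw":0.966}]'
python3 k.py
```

```text
time: 46.3
position: [0.4503, -0.0508, 0.2881]
tcp_rot: [180.0, -0.1, -180.0]
ft_force: [0.4, 0.5, 0.5]
grip_width: 0.0362
grasp_force: 0.0
post? (np.float64(217.0), np.float64(233.8)) 0.147 -128.6
post? (np.float64(134.9), np.float64(241.5)) 0.144 141.8
tub (np.float64(139.9), np.float64(215.9)) 634 [0.55416392 0.34715135] 116.77356797831516
```

```bash
python3 -c "
from h import *
go(post(141.5,25,.29),post(141.5,25,.088))
p0=post(141.5,25,.088)
# rows from p0
R=Ro.from_euler('xyz',[180,0,p0[3]],degrees=True).as_matrix()
for a in np.linspace(145,216.5,20):
  p=post(a,25,.088); print((R.T@(np.array(p[:3])-np.array(p0[:3]))*100).round(2)[:2],round(-np.radians(a-141.5),3))"
```

```text
travel [-3.64 39.73 -0.15] yaw 0.238 rows>= 7
travel [-3.64 39.72 20.05] yaw 0.238 rows>= 8
[ 0.35 -0.81] -0.061
[ 0.67 -1.71] -0.127
[ 0.93 -2.63] -0.192
[ 1.13 -3.56] -0.258
[ 1.27 -4.5 ] -0.324
[ 1.34 -5.45] -0.389
[ 1.36 -6.4 ] -0.455
[ 1.31 -7.35] -0.521
[ 1.2 -8.3] -0.587
[ 1.02 -9.23] -0.652
[  0.79 -10.16] -0.718
[  0.49 -11.06] -0.784
[  0.14 -11.95] -0.849
[ -0.27 -12.81] -0.915
[ -0.74 -13.64] -0.981
[ -1.26 -14.43] -1.046
[ -1.83 -15.2 ] -1.112
[ -2.45 -15.92] -1.178
[ -3.11 -16.6 ] -1.243
[ -3.82 -17.24] -1.309
```

```bash
python3 -m inch '[{"travel":[-0.3,3,0],"yaw":0.02},{"travel":[-0.8,8,0],"yaw":0.05},{"travel":[-1.2,13,0],"yaw":0.09},{"travel":[-1.7,18,0],"yaw":0.13},{"travel":[-2.1,23,0],"yaw":0.17},{"travel":[-2.6,28,0],"yaw":0.2},{"travel":[-3,33,0],"yaw":0.238},{"travel":[-3.4,37,0],"yaw":0.238},{"travel":[-3.6,39.3,0],"yaw":0.238},{"travel":[-3.6,39.7,0],"yaw":0.238},{"travel":[-3.6,39.7,3],"yaw":0.238},{"travel":[-3.6,39.7,7],"yaw":0.238},{"travel":[-3.6,39.7,11],"yaw":0.238},{"travel":[-3.6,39.7,15],"yaw":0.238},{"travel":[-3.6,39.7,18],"yaw":0.238},{"travel":[-3.6,39.7,20],"yaw":0.238},{"travel":[-3.6,39.7,20],"yaw":0.238}]'
python3 -m inch '[{"travel":[0.35,-0.8,0],"yaw":-0.061},{"travel":[0.67,-1.7,0],"yaw":-0.127},{"travel":[0.93,-2.6,0],"yaw":-0.192},{"travel":[1.13,-3.6,0],"yaw":-0.258},{"travel":[1.27,-4.5,0],"yaw":-0.324},{"travel":[1.34,-5.45,0],"yaw":-0.39},{"travel":[1.36,-6.4,0],"yaw":-0.455},{"travel":[1.31,-7.35,0],"yaw":-0.521},{"travel":[1.2,-8.3,0],"yaw":-0.587},{"travel":[1,-9.2,0],"yaw":-0.652},{"travel":[0.8,-10.15,0],"yaw":-0.718},{"travel":[0.5,-11.05,0],"yaw":-0.784},{"travel":[0.14,-11.95,0],"yaw":-0.85},{"travel":[-0.27,-12.8,0],"yaw":-0.915},{"travel":[-0.74,-13.65,0],"yaw":-0.98},{"travel":[-1.26,-14.45,0],"yaw":-1.046},{"travel":[-1.83,-15.2,0],"yaw":-1.112},{"travel":[-2.45,-15.9,0],"yaw":-1.178},{"travel":[-3.1,-16.6,0],"yaw":-1.243},{"travel":[-3.6,-17.05,0],"yaw":-1.29}]'
python3 -m inch '[{"travel":[0,0,0],"yaw":0},{"travel":[0,0,0],"yaw":0},{"travel":[0,0,-3],"yaw":0},{"travel":[0,0,-7],"yaw":0},{"travel":[0,0,-12],"yaw":0},{"travel":[0,0,-17],"yaw":0},{"travel":[0,0,-20],"yaw":0},{"travel":[12,-3.3,-20],"yaw":0.3},{"travel":[16,-4.5,-20],"yaw":0.5},{"travel":[20,-5.3,-20],"yaw":0.7},{"travel":[20,-5.3,-20],"yaw":0.9},{"travel":[20,-5.3,-20],"yaw":0.95},{"travel":[20,-5.3,-20],"yaw":0.95}]'
python3 k.py
```

```text
time: 48.52
position: [0.4858, 0.345, 0.0877]
tcp_rot: [-179.9, -0.1, 166.4]
ft_force: [-0.0, -1.3, 0.1]
grip_width: 0.0362
grasp_force: 0.0
time: 51.02
position: [0.4822, 0.1716, 0.09]
tcp_rot: [-179.9, 0.1, -119.6]
ft_force: [-0.2, -0.0, 0.7]
grip_width: 0.0364
grasp_force: 0.0
time: 52.65
position: [0.4281, -0.0278, 0.2888]
tcp_rot: [-180.0, 0.0, -174.2]
ft_force: [0.1, -1.6, -0.6]
grip_width: 0.0366
grasp_force: 0.0
post? (np.float64(143.9), np.float64(149.7)) 0.143 32.7
post? (np.float64(222.0), np.float64(167.4)) 0.145 -58.0
post? (np.float64(123.5), np.float64(227.9)) 0.144 123.8
post? (np.float64(202.4), np.float64(244.8)) 0.143 -146.4
tub (np.float64(179.3), np.float64(238.3)) 619 [0.49773009 0.24345949] 187.62661224385565
```

The tub is within about 8 mm of the middle of the front. One last look before handing in.

```bash
python3 -c "
from h import *
s=snap('side'); t=snap('top')
o=np.zeros((600,800,3),np.uint8); o[:600,:430]=cv2.resize(s[105:390,140:344],(430,600),interpolation=2); o[:364,430:]=cv2.resize(t[150:280,120:440],(370,150),interpolation=2)[:0] if 0 else cv2.resize(t[170:270,340:441],(370,364),interpolation=2)
cv2.imwrite('pics/final.png',o[:,:,::-1])"
```

```text
(no output)
```

View pics/final.png

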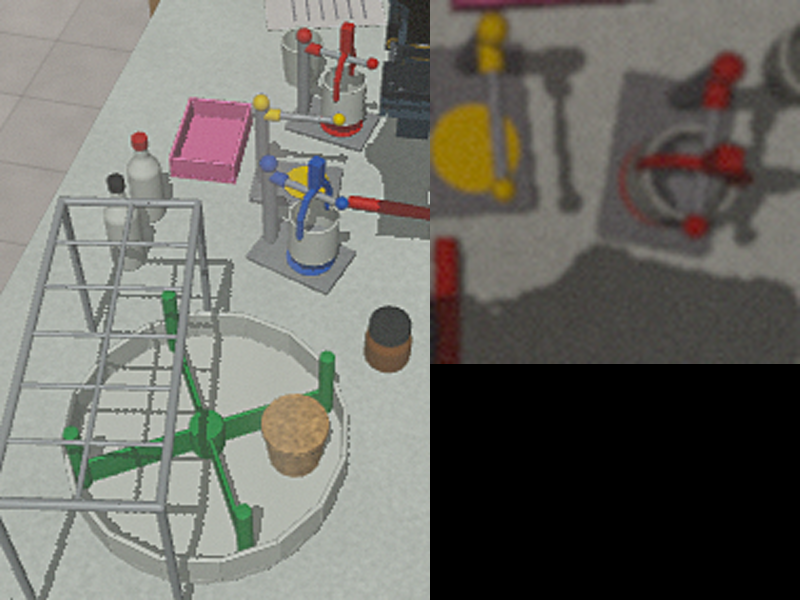

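Both pails hang on their own pegs: red grip at crop (348,45), blue at (317,175). The tub stands at the open front at crop (295,430), the bystanders haven't moved, and the robot is clear.

```bash
python3 -c "
from cell import r
print(r.finish_job())"
```

```text
the job is handed in; nothing more can be done
None
```

The job is handed in: the red and blue pails hang on their own pegs (there was no yellow pail), the tub stands about 8 mm from the middle of the open front, and the bottles, cup, mould, spatula and jar were left alone.

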